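# Rewind the dosing turntable and pack the sample jars

## Robot

A 6-joint arm with a two-finger parallel gripper is mounted at the origin on the work surface. World frame = base frame: x ahead of the robot, y to its left, z up, the work surface at z = 0. Lengths are in m, angles in rad, forces in N, time in s.
With the tool pointing down it reaches from about 0.25 to 0.725 m from the base axis. Payload 4 kg.
Tool frame: the origin (TCP) lies midway between the tips of the shut fingers; the grasp point (between the pads) lies 19 mm behind it; z points along the fingers, y is the line along which they close (so a half turn about z gives the same grasp; the last joint's range is limited). The gripper opens to 85 mm and grips with 20 to 120 N. Pads are 22 mm wide; open, the fingers measure 114 mm over their backs; the gripper's body (76 mm by 85 mm) begins 54 mm behind the grasp point. The pads swing forward as they close: fully open they stand 13 mm farther back than shut.
Start: joints at [-1.302, 0.241, 0.005, 1.335, 0, 1.571], TCP at [0.133, -0.482, 0.231] pointing down, gripper open.
Joint ranges: [-2.72, 2.72], [-1.05, 1.87], [-1.09, 1.28], [-1.99, 2.15], [-1.42, 1.44], [-3.14, 3.14]. Speed limits (rad/s): [2.79, 2.79, 3.14, 3.14, 3.14, 3.14].

## Interface

Orientations are given as a unit quaternion [x, y, z, w].
In Python, from workcell import bot gives the robot as it stands.
- The arm moves only by the tool play_rows, never from a script. Its argument "moves" is a list of rows, each a list of 3 entries, a list of its own where there are three numbers: the opening, from -1 (shut) to 1 (fully open), then the shift along the tool's x, y, z in cm, then the turn, a rotation vector about the tool's x, y, z in rad. A call has 1 to 12 rows; each row shifts and turns the commanded pose from where the row before left it, along the tool's axes as they then stand; what a row does not reach is not made up. A row lasts 1/12 s, in which the tool goes at most 41.7 mm and 7.16 degrees, less where a joint would pass 70% of its speed; a pose out of reach is approached as far as the arm can. A call is refused whole if a number of a shift passes 4.17 or a number of a turn 0.125, either way. A call with a gripper value outside its range is refused whole. The fingers move at their own pace and stop on an object; the grip force is fixed at half the most. Time passes only in rows, so rows that do not move let the fingers close. It gives the time, the measured TCP pose, the force and the opening at its end, in the units of the state.
- bot.get_obs(): the state, without advancing time (a new reading comes with each control period).
- bot.camera(name): name is "side" or "top" or "wrist"; returns (picture, depth): 420x560x3 uint8, red, green, blue; 420x560 float32, m along the optical axis (not along the pixel's ray), 0 where there is no reading.
- bot.camera_info(name): a dict with "K" (3x3 intrinsics, pixels), "world_from_camera" (4x4, takes a point from camera to world coordinates); the wrist camera has in their place "T_tool_cam" (4x4, takes a point from camera to tool coordinates, whose origin is the TCP and whose axes are the flange's). Camera axes: x right, y up, looking along -z (the intrinsics and any distortion apply to the point x, -y, -z); pixel columns grow to the right and rows downward; lengths in m; the calibration is good to about 2 mm. A picture is of the moment at which its call begins: read the wrist's pose just before it. camera_info takes no time and is no camera call.
- bot.job_done(): hands the job in, once; it reports no verdict.
The state is a dict: "clock": time; "joint_pos": joint angles; "joint_vel": joint speeds; "tau": joint torques, N m; "eef_pos": TCP position; "tool_rot": TCP orientation; "ft_force": force on the tool from outside, world axes, zero at the start; "ft_torque": the same for the moment, N m; "grip_width": finger opening in m.
Only numpy, scipy, OpenCV 4.12 (cv2) and the standard library are available. Lean on these libraries where they do the work, as an engineer would, in place of code of your own. Each camera call takes 0.05 s, during which the arm holds its last target. There are 200 camera calls.

## Task

The dosing run is finished. On the turntable, throw the holding pawl right over onto its rest, wind the platter back to its start stop with the crank knob, and only then put the pawl down again so that it drops fully into the teeth. Stand every sample jar upright on the floor of the sample carrier, and leave the carrier with its lid shut; move the lid gently, never letting it drop shut or bang against its stop, and leave the other things on the bench where they are.

Things in the scene. Friction and masses are not known exactly. Their poses are not given: they have to be found in the camera images.
- changer: the turntable's white base, fixed to the bench: a slab spanning x -150 to 180 mm and y -145 to 175 mm in its own frame, flat deck at z 50 mm; a control strip with folded dosing arm stands along its far (+x) edge (x 142 to 178 mm, up to z 85 mm). Origin: on the platter's axis, at bench height; z up. Its place and yaw (within 0.2 rad of the bench axes) vary; it may stand left or right
- platter (a joint): angle of the turntable's platter (rad): 0 at its start stop, a hard stop; grows as it turns forwards, CLOCKWISE seen from above; backwards is counter-clockwise. 0.05 N m of friction, stays where it is left. With the pawl down it turns forwards only (backwards it jams within one tooth, 0.26 rad)
- platter_axis (a point): centre of the platter, on its axis, at the height of its rubber face (70 mm over the bench). Its rim (radius 112 to 132 mm) is a ring of 24 steel saw teeth standing 9 mm over the face. The jars stand in the ring-shaped space (radius 58 to 112 mm) between the teeth and the middle drum (radius 58 mm, 22 mm higher than the face)
- crank_knob (a point): middle of the black crank knob: upright, free-spinning, 19 mm diameter, 36 mm high, on a thin stem on the drum, 40 mm from the platter's axis; it goes round with the platter. Its underside is 49 mm over the platter's face (above the jars), its top 85 mm. At the start stop it is on the -x side of the axis (base frame)
- pawl (a joint): angle of the holding pawl (rad): 0 fully down in a tooth, up to 0.12 when it rides on a tooth, grows as it is lifted; a 75 mm steel arm along the platter's rim, hinged on a level axis so that it swings straight up and over to its rest, a stop at 1.95. By its weight (0.09 kg) it falls into the teeth below about 1.4 and lies back on its rest above about 1.7
- pawl_pin (a point): grip point of the pawl's lifting pin: a level round steel pin, 10 mm diameter, sticking out 50 mm sideways from the pawl's free end, away from the platter and parallel to the pawl's hinge; the point lies 34 mm out from the middle of the arm, 36 mm over the deck when the pawl is down. Its z axis is up when the pawl is down, its y axis along the pin, outwards
- pawl_pivot (a point): point on the pawl's hinge axis, in the upright plane in which pawl_pin swings; 75 mm from pawl_pin level, 6 mm lower than it when the pawl is down. Its axes are those of the base (the hinge axis itself is along pawl_pin's y)
- carrier: the grey sample carrier, an open box fixed to the bench, 196 mm (x) by 276 mm (y), rim 88 mm high, walls and floor 9 mm thick. Origin: centre of its underside; z up, hinge side +x. Its place and yaw (within 0.15 rad) vary
- carrier_floor (a point): centre of the carrier's inner floor, 178 mm by 258 mm, 9 mm over the bench; axes those of the carrier
- lid (a joint): angle of the carrier's lid (rad): 0 shut, 1.8 at its open stop. A flat lid of 0.28 kg, 14 mm thick, hinged along the far (+x) upper edge of the carrier; it falls shut if let go below 1.5, rests open on its stop if let go above 1.65. The hinge is damped: let go high up, it comes down at about 3 rad/s. Gently means under 1.5 rad/s
- lid_hinge (a point): middle of the lid's hinge line (96 mm over the bench), axes those of the carrier; the hinge line is along y
- lid_bar (a point): middle of the lid's steel pull bar: a round bar of 12 mm diameter, 90 mm long, parallel to the hinge, 36 mm out from the lid's free edge (30 mm free gap) and 232 mm from the hinge line; it is held by a rod at each end, 90 mm apart
- jar0: sample jar, amber glass with white screw cap, 44 mm diameter, 42 mm high, 75 g, all alike. Origin: centre of its underside; z up along its axis. Starts upright on the platter, its centre about 85 mm from the axis; three to five jars are there
- jar1: sample jar like jar0
- jar2: sample jar like jar0
- jar3: sample jar like jar0
- jar4: sample jar like jar0
- tip_box: bystander: box of pipette tips, 85 x 125 x 68 mm, beyond the work; leave it alone
- wash_bottle: bystander: white wash bottle, 68 mm diameter, 170 mm high; leave it alone
- beaker: bystander: glass beaker, 68 mm diameter, 90 mm high; leave it alone
Not all that is in view belongs to the job. Leave any green look-alike of the jar1 alone.

How it is judged:
By the outcome, as a careful person would: the job done as asked, in the order asked, and still so for the second after the job is handed in, with the robot touching nothing.
Of jar0, jar1, jar2, jar3, jar4 only 3 to 5 are there at a start; the rules pass over those that are not, and their reading is None.
At some moment in a run one of jar0, jar1, jar2, jar3, jar4 may be knocked a few centimetres aside while the robot is not near it.
It also fails if it takes over 210 s, if anything falls off the work surface, if the arm or the gripper's body presses on something with over 40 N, if the wrist force passes 120 N, or if a joint passes its speed limit or range.

## Working session

There is one attempt and no reset: what is moved stays moved. The work goes in short steps, Python scripts to look and compute and a tool call to move; the robot and the scene stay as the last step left them, time stands still between calls to the robot, and variables do not carry over. Pictures are saved under pics/ and viewed, on a budget of 14 in all, crops included, one or two more only if the job needs it, and the job is handed in when it is done.

Besides the shell and the picture viewer there is one more tool, called after "Request:" as a command line: name --argument value ..., lists and objects as JSON in quotes. play_rows: Moves the arm, as the interface text tells. Its arguments: {"type":"object","properties":{"moves":{"type":"array"}},"required":["moves"]}

```bash
mkdir -p pics; ls; cat > h.py <<'E'
import numpy as np, cv2
from scipy.spatial.transform import Rotation as R
from workcell import bot
def shot(name,fn=None):
    o=bot.get_obs(); im,d=bot.camera(name); ci=bot.camera_info(name); K=np.array(ci["K"])
    if name=="wrist":
        T=np.eye(4);T[:3,:3]=R.from_quat(o["tool_rot"]).as_matrix();T[:3,3]=o["eef_pos"]
        T=T@np.array(ci["T_tool_cam"])
    else: T=np.array(ci["world_from_camera"])
    v,u=np.mgrid[:420,:560]
    P=np.stack([(u-K[0,2])/K[0,0]*d,-(v-K[1,2])/K[1,1]*d,-d],-1)
    W=P@T[:3,:3].T+T[:3,3]; W[d==0]=np.nan
    if fn: cv2.imwrite("pics/"+fn,im[:,:,::-1])
    np.savez("last_"+name,im=im,W=W,T=T,K=K)
    return im,W,T,K
E
python3 - <<'E'
from h import *
print(bot.get_obs())
print({k:v for k,v in bot.camera_info("top").items()})
a,W,T,K=shot("top"); b,*_=shot("side")
cv2.imwrite("pics/a.png",a[:,:,::-1]); cv2.imwrite("pics/b.png",b[:,:,::-1])
print(bot.camera_info("side"),bot.camera_info("wrist"))
E
```

```text
pics
{'clock': 0.0, 'joint_pos': array([-1.30202325e+00,  2.41404718e-01,  3.73130689e-03,  1.33519365e+00,
        1.08862573e-05,  1.57077487e+00]), 'joint_vel': array([-1.18045433e-03,  8.92586918e-04, -1.91276153e-04,  3.61374858e-05,
        1.94119365e-03, -7.03291397e-04]), 'tau': array([-1.65718444e-03, -3.72315431e+01,  2.52409852e+01,  1.69033353e-02,
       -4.16455009e-05,  3.31730782e-06]), 'eef_pos': array([ 0.13261125, -0.481444  ,  0.23041978]), 'tool_rot': array([ 9.90981743e-01,  1.33992959e-01, -1.33316045e-04, -1.02676363e-03]), 'ft_force': array([ 0.19748511, -0.27290712,  0.13501882]), 'ft_torque': array([0.01589664, 0.03239724, 0.00871649]), 'grip_width': 0.08541954691741292}
{'K': array([[387.48736702,   0.        , 280.5241271 ],
       [  0.        , 387.48736702, 209.97458316],
       [  0.        ,   0.        ,   1.        ]]), 'world_from_camera': array([[ 3.41126878e-02,  9.78893551e-01, -2.01503698e-01,
         3.85773872e-01],
       [-9.99413328e-01,  3.27959532e-02, -9.87042763e-03,
        -9.27856259e-04],
       [-3.05359209e-03,  2.01722188e-01
[... 376 characters left out ...]
      [-0.01712693,  0.78211933, -0.62289327, -0.96345861],
       [ 0.01280252,  0.62310512,  0.78203332,  1.30458221],
       [ 0.        ,  0.        ,  0.        ,  1.        ]])} {'K': array([[338.65717326,   0.        , 279.77404412],
       [  0.        , 338.65717326, 210.15983744],
       [  0.        ,   0.        ,   1.        ]]), 'T_tool_cam': array([[ 1.11376265e-03,  9.57410823e-01,  2.88726991e-01,
         7.49471904e-02],
       [ 9.99998630e-01, -1.41996298e-03,  8.51069730e-04,
         2.20099302e-03],
       [ 1.22480501e-03,  2.88725648e-01, -9.57411093e-01,
        -1.42782746e-01],
       [ 0.00000000e+00,  0.00000000e+00,  0.00000000e+00,
         1.00000000e+00]])}
```

View pics/a.png

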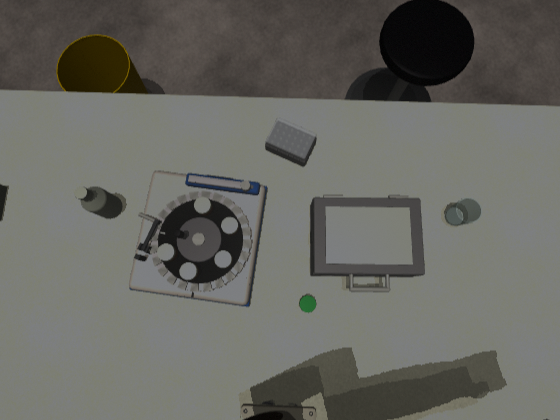

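View pics/b.png

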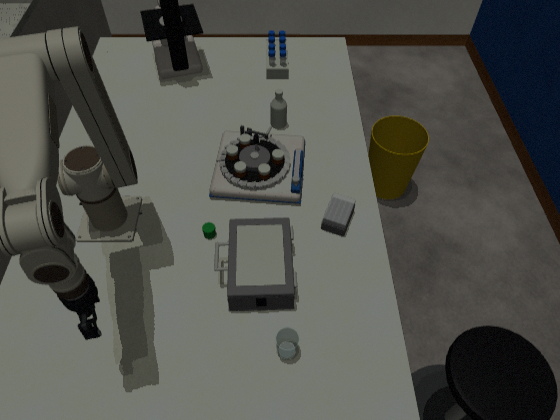

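The top view shows 5 jars, at (203,205), (229,226), (223,259), (188,271) and (166,252). The platter centre is at (199,239) and the pawl at the left, near (148,238). The lid is shut with its bar at (370,283), and the green look-alike is at (308,303).

```bash
python3 - <<'E'
from h import *
z=np.load("last_top.npz"); im,W=z["im"],z["W"]
def rect(mask):
    n,l,s,c=cv2.connectedComponentsWithStats(mask.astype(np.uint8))
    i=1+np.argmax(s[1:,4]); p=W[l==i][:,:2].astype(np.float32)
    r=cv2.minAreaRect(p*1000); return r, s[i]
x,y,Z=W[...,0],W[...,1],W[...,2]
L=(y>0.05)&(y<0.5)&(x>0.1)&(x<0.65); Rr=(y<-0.03)&(y>-0.45)&(x>0.15)&(x<0.65)
print("slab",rect(L&(Z>0.02)&(Z<0.2)))
print("deck z",np.nanmedian(Z[285:295,150:180]), "lid z",np.nanmedian(Z[220:250,340:400]))
print("lid",rect(Rr&(Z>0.075)&(Z<0.2)))
for n,(u,v) in dict(j0=(203,205),j1=(229,226),j2=(223,259),j3=(188,271),j4=(166,252),ctr=(199,239),green=(308,303),bar=(370,290),tip=(291,138),beak=(460,213)).items():
    q=W[v-3:v+4,u-3:u+4].reshape(-1,3); print(n,np.nanmedian(q,0).round(4))
# high things on platter
m=L&(Z>0.125)&(Z<0.3)
v,u=np.where(m); print("high",len(u)); 
for h in np.where(m.ravel())[0][::max(1,len(u)//30)]: print(h%560,h//560,W.reshape(-1,3)[h].round(3))
c=cv2.resize(im[165:310,125:275],None,fx=5,fy=4.1,interpolation=cv2.INTER_CUBIC)
c=np.clip(c.astype(float)*1.8,0,255).astype(np.uint8)
cv2.imwrite("pics/c.png",c[:,:,::-1])
E
```

```text
slab (((512.05126953125, 229.53451538085938), (321.7137756347656, 309.949951171875), 84.08184814453125), array([  129,   186,   137,   120, 13158], dtype=int32))
deck z 0.0484685507660938 lid z 0.1052843768226599
lid (((514.2213745117188, -212.1441192626953), (246.49444580078125, 280.9491882324219), 0.6567317247390747), array([ 311,  194,  114,   98, 8870], dtype=int32))
j0 [0.5899 0.2062 0.1125]
j1 [0.5383 0.1369 0.1124]
j2 [0.4553 0.1468 0.1119]
j3 [0.4231 0.2311 0.1123]
j4 [0.4678 0.2894 0.1124]
ctr [0.5049 0.2134 0.0963]
green [ 0.3545 -0.0701  0.0431]
bar [ 0.3927 -0.2248  0.1006]
tip [ 0.7964 -0.0127  0.0686]
beak [ 0.6141 -0.495   0.0058]
high 377
80 186 [0.615 0.494 0.171]
80 188 [0.611 0.496 0.167]
80 189 [0.607 0.493 0.172]
92 189 [0.619 0.487 0.128]
88 190 [0.608 0.48  0.16 ]
81 191 [0.602 0.49  0.171]
93 191 [0.612 0.481 0.133]
86 192 [0.6   0.478 0.171]
77 193 [0.597 0.499 0.171]
89 193 [0.601 0.477 0.159]
80 194 [0.596 0.494 0.168]
92 194 [0.603 0.48  0.138]
83 195 [0.593 0.485 0.17 ]
95 195 [0.602 0.475 0.133]
86 196 [0.592 0.481 0.164]
78 197 [0.588 0.496 0.17 ]
90 197 [0.594 0.48  0.145]
84 198 [0.588 0.487 0.16 ]
96 198 [0.596 0.475 0.126]
93 199 [0.592 0.478 0.133]
92 200 [0.589 0.48  0.133]
93 201 [0.587 0.479 0.131]
86 203 [0.582 0.497 0.128]
176 229 [0.52  0.258 0.155]
174 231 [0.515 0.262 0.154]
177 232 [0.513 0.254 0.157]
179 233 [0.51  0.249 0.157]
181 234 [0.51  0.248 0.143]
177 236 [0.505 0.257 0.145]
249 416 [0.123 0.059 0.188]
246 418 [0.123 0.064 0.202]
248 419 [0.125 0.059 0.215]
```

View pics/c.png

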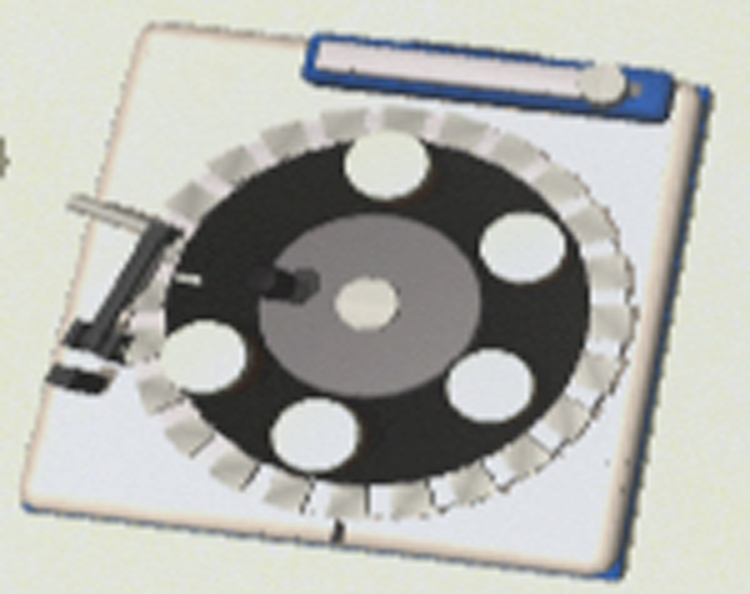

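Request:
play_rows --moves '[[1, [0, 0, -1.2], [0, 0, -0.1185]], [1, [0, 0, -1.2], [0, 0, -0.1185]], [1, [0, 0, -1.2], [0, 0, -0.1185]], [1, [0, 0, -1.2], [0, 0, -0.1185]], [1, [0, 0, -1.2], [0, 0, -0.1185]], [1, [0, 0, -1.2], [0, 0, -0.1185]], [1, [0, 0, -1.2], [0, 0, -0.1185]], [1, [0, 0, -1.2], [0, 0, -0.1185]], [1, [0, 0, -1.2], [0, 0, -0.1185]], [1, [0, 0, -1.2], [0, 0, -0.1185]], [1, [0, 0, -1.2], [0, 0, -0.1185]], [1, [0, 0, 0], [0, 0, 0]]]'

```text
clock: 1.1
eef_pos: [0.133, -0.4827, 0.3652]
tool_rot: [0.706, 0.708, -0.001, 0.001]
ft_force: [-0.6, -0.4, 0.1]
grip_width: 0.0854
```

```bash
cat >> h.py <<'E'
def pose():
    o=bot.get_obs(); M=R.from_quat(o["tool_rot"]); return o,np.array(o["eef_pos"]),M
def go(p,psi=None):
    "shift in tool axes (cm) at present orientation, or after turning to psi"
    o,q,M=pose(); m=M.as_matrix(); cur=np.arctan2(m[1,0],m[0,0])
    psi=cur if psi is None else psi
    t=-(psi-cur); t=(t+np.pi)%(2*np.pi)-np.pi
    D=np.array([[np.cos(psi),np.sin(psi),0],[np.sin(psi),-np.cos(psi),0],[0,0,-1]]).T
    print("t%.1f at"%o["clock"],q.round(4),"psi %.3f"%cur,"tilt z",m[:,2].round(3),"w %.3f"%o["grip_width"],"F",np.round(o["ft_force"],1),"j",np.round(o["joint_pos"],2))
    print("  turn z %.3f then shift cm"%t,(D.T@(np.array(p)-q)*100).round(2))
E
python3 -c "
from h import *
go([.40,-.21,.36])"
```

```text
t1.1 at [ 0.133  -0.4827  0.3652] psi 1.574 tilt z [ 0.001 -0.003 -1.   ] w 0.085 F [-0.6 -0.4  0.1] j [-1.3   0.23  0.33  1.67 -0.    0.27]
  turn z 0.000 then shift cm [27.18 26.79  0.52]
```

Request:
play_rows --moves '[[1, [2.7, 2.7, 0], [0, 0, 0]], [1, [2.7, 2.7, 0], [0, 0, 0]], [1, [2.7, 2.7, 0], [0, 0, 0]], [1, [2.7, 2.7, 0], [0, 0, 0]], [1, [2.7, 2.7, 0], [0, 0, 0]], [1, [2.7, 2.7, 0], [0, 0, 0]], [1, [2.7, 2.7, 0], [0, 0, 0]], [1, [2.7, 2.7, 0], [0, 0, 0]], [1, [2.7, 2.7, 0], [0, 0, 0]], [1, [2.7, 2.7, 0], [0, 0, 0]], [1, [0, 0, 0], [0, 0, 0]], [1, [0, 0, 0], [0, 0, 0]]]'

```text
clock: 2.1
eef_pos: [0.4032, -0.21, 0.362]
tool_rot: [0.706, 0.708, -0.0, -0.001]
ft_force: [0.4, -0.0, -0.9]
grip_width: 0.0854
```

```bash
python3 -c "
from h import *
go([.40,-.21,.36]); im,W,T,K=shot('wrist')
cv2.imwrite('pics/d.png',np.clip(im[:,:,::-1].astype(float)*1.6,0,255).astype(np.uint8))
x,y,Z=W[...,0],W[...,1],W[...,2]
m=(Z>.075)&(Z<.13)&(x>.3)&(x<.75)&(y<-.03)&(y>-.45)
n,l,s,c=cv2.connectedComponentsWithStats(m.astype(np.uint8)); i=1+np.argmax(s[1:,4]); print(s[i])
p=W[l==i]
# bar points: the lid's free edge side
ed=p[:,0].min(); print('xmin',ed, np.nanpercentile(p,[1,50,99],axis=0).round(4))
b=p[p[:,0]<ed+.014]; print('bar',len(b),b.mean(0).round(4),b.min(0).round(4),b.max(0).round(4), 'slope',np.polyfit(b[:,1],b[:,0],1))
q=p[p[:,0]>ed+.04]; r=cv2.minAreaRect((q[:,:2]*1000).astype(np.float32)); print(r, np.median(q[:,2]))
"
```

```text
t2.1 at [ 0.4032 -0.21    0.362 ] psi 1.575 tilt z [-0.002  0.001 -1.   ] w 0.085 F [ 0.4 -0.  -0.9] j [-0.48  0.13  0.21  1.65 -0.    1.09]
  turn z 0.000 then shift cm [-0.   -0.32  0.2 ]
[  268    49   215   230 38685]
xmin 0.3904466255281349 [[ 0.3966 -0.3462  0.0939]
 [ 0.5259 -0.194   0.1042]
 [ 0.6279 -0.0788  0.1066]]
bar 813 [ 0.3972 -0.2142  0.1008] [ 0.3904 -0.268   0.0955] [ 0.404  -0.1669  0.1049] slope [-0.01771428  0.39339336]
((534.1046752929688, -212.25331115722656), (208.0628204345703, 279.5938720703125), 1.5241938829421997) 0.10426892482113148
```

View pics/d.png

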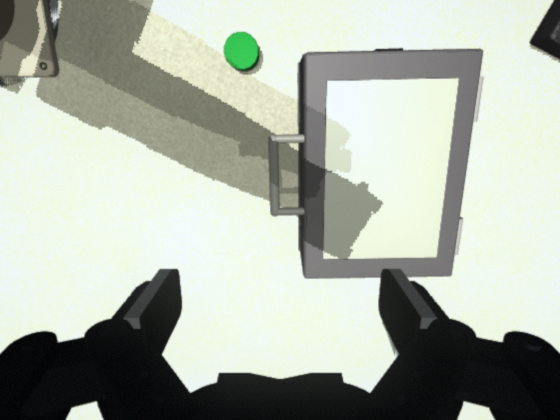

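The bar is at (276,174) in the wrist view, and the carrier and lid are clear. In world coordinates the bar is about (0.397, -0.2145, 0.097), with yaw about 0.02.

Request:
play_rows --moves '[[-0.3, [-0.45, -0.62, 0], [0, 0, -0.015]], [-0.3, [0, 0, 3.5], [0, 0, 0]], [-0.3, [0, 0, 3.5], [0, 0, 0]], [-0.3, [0, 0, 3.5], [0, 0, 0]], [-0.3, [0, 0, 3.5], [0, 0, 0]], [-0.3, [0, 0, 3.5], [0, 0, 0]], [-0.3, [0, 0, 3.5], [0, 0, 0]], [-0.3, [0, 0, 2], [0, 0, 0]], [-0.3, [0, 0, 0], [0, 0, 0]]]'

```text
clock: 2.9
eef_pos: [0.3913, -0.2155, 0.1286]
tool_rot: [0.703, 0.711, -0.002, -0.005]
ft_force: [-0.8, 0.3, 0.3]
grip_width: 0.03
```

```bash
python3 -c "
from h import *
go([.397,-.2145,.078]); im,W,T,K=shot('wrist','e.png')
"
```

```text
t2.9 at [ 0.3913 -0.2155  0.1286] psi 1.583 tilt z [-0.009  0.005 -1.   ] w 0.030 F [-0.8  0.3  0.3] j [-0.5   0.22 -0.3   1.06 -0.    1.06]
  turn z 0.000 then shift cm [0.09 0.57 5.06]
```

View pics/e.png

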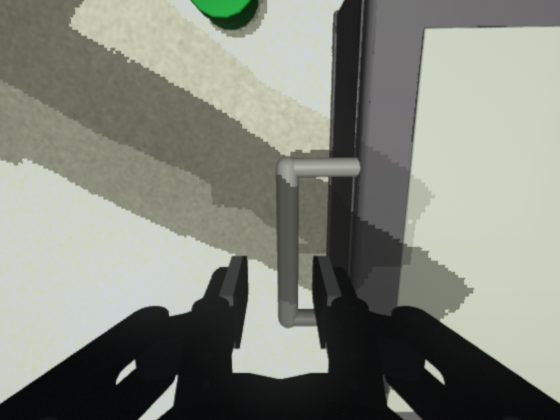

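The bar is centred between the fingers to within about 5 mm (column 288 against 280). I'll descend with that correction.

Request:
play_rows --moves '[[-0.3, [0, 0, 0], [0, 0, 0]], [-0.3, [0, 0, 0], [0, 0, 0]], [-0.3, [0, 0.1, 0], [0, 0, 0]]]'

```text
clock: 3.2
eef_pos: [0.3983, -0.2172, 0.1353]
tool_rot: [0.702, 0.712, 0.001, 0.002]
ft_force: [-0.2, -0.5, 1.0]
grip_width: 0.0297
```

```bash
python3 -c "
from h import *
go([.397,-.2145,.078])"
```

```text
t3.2 at [ 0.3983 -0.2172  0.1353] psi 1.586 tilt z [ 0.003 -0.002 -1.   ] w 0.030 F [-0.2 -0.5  1. ] j [-0.5   0.22 -0.29  1.06 -0.    1.06]
  turn z 0.000 then shift cm [ 0.28 -0.13  5.73]
```

Request:
play_rows --moves '[[-0.3, [0.2, 0, 2], [0, 0, 0]], [-0.3, [0, 0, 1.6], [0, 0, 0]], [-0.3, [0, 0, 1], [0, 0, 0]], [-0.3, [0, 0, 0.4], [0, 0, 0]], [-0.3, [0, 0, 0], [0, 0, 0]], [-1, [0, 0, 0], [0, 0, 0]], [-1, [0, 0, 0], [0, 0, 0]], [-1, [0, 0, 0], [0, 0, 0]], [-1, [0, 0, 0], [0, 0, 0]], [-1, [0, 0, 0], [0, 0, 0]], [-1, [0, 0, 0], [0, 0, 0]]]'

```text
clock: 4.12
eef_pos: [0.3952, -0.2146, 0.0843]
tool_rot: [0.701, 0.713, -0.002, -0.001]
ft_force: [-6.9, -0.7, 5.4]
grip_width: 0.0098
```

```bash
python3 -c "
from h import *
go([.397,-.2145,.083])
th=[0]+list(np.cumsum([.02,.035]+[.05]*31+[.04]*3+[.02]*3)); print(th[-1])
a=np.array(th); y=23.2*-np.diff(np.cos(a)); z=-23.2*np.diff(np.sin(a))
for i in range(len(y)): print(i,'%.3f [0,%.2f,%.2f]'%(a[i+1],y[i],z[i]))
"
```

```text
t4.1 at [ 0.3952 -0.2146  0.0843] psi 1.587 tilt z [-0.003 -0.002 -1.   ] w 0.010 F [-6.9 -0.7  5.4] j [-0.5   0.27 -0.37  0.93 -0.    1.06]
  turn z 0.000 then shift cm [0.   0.18 0.13]
1.785000000000001
0 0.020 [0,0.00,-0.46]
1 0.055 [0,0.03,-0.81]
2 0.105 [0,0.09,-1.16]
3 0.155 [0,0.15,-1.15]
4 0.205 [0,0.21,-1.14]
5 0.255 [0,0.26,-1.13]
6 0.305 [0,0.32,-1.11]
7 0.355 [0,0.38,-1.10]
8 0.405 [0,0.43,-1.08]
9 0.455 [0,0.48,-1.05]
10 0.505 [0,0.54,-1.03]
11 0.555 [0,0.59,-1.00]
12 0.605 [0,0.64,-0.97]
13 0.655 [0,0.68,-0.94]
14 0.705 [0,0.73,-0.90]
15 0.755 [0,0.77,-0.86]
16 0.805 [0,0.82,-0.82]
17 0.855 [0,0.86,-0.78]
18 0.905 [0,0.89,-0.74]
19 0.955 [0,0.93,-0.69]
20 1.005 [0,0.96,-0.65]
21 1.055 [0,0.99,-0.60]
22 1.105 [0,1.02,-0.55]
23 1.155 [0,1.05,-0.49]
24 1.205 [0,1.07,-0.44]
25 1.255 [0,1.09,-0.39]
26 1.305 [0,1.11,-0.33]
27 1.355 [0,1.13,-0.28]
28 1.405 [0,1.14,-0.22]
29 1.455 [0,1.15,-0.16]
30 1.505 [0,1.16,-0.11]
31 1.555 [0,1.16,-0.05]
32 1.605 [0,1.16,0.01]
33 1.645 [0,0.93,0.05]
34 1.685 [0,0.92,0.09]
35 1.725 [0,0.92,0.12]
36 1.745 [0,0.46,0.08]
37 1.765 [0,0.46,0.08]
38 1.785 [0,0.45,0.09]
```

Request:
play_rows --moves '[[-1, [0, 0, -0.46], [0, 0, 0]], [-1, [0, 0.03, -0.81], [0, 0, 0]], [-1, [0, 0.09, -1.16], [0, 0, 0]], [-1, [0, 0.15, -1.15], [0, 0, 0]], [-1, [0, 0.21, -1.14], [0, 0, 0]], [-1, [0, 0.26, -1.13], [0, 0, 0]], [-1, [0, 0.32, -1.11], [0, 0, 0]], [-1, [0, 0.38, -1.1], [0, 0, 0]], [-1, [0, 0.43, -1.08], [0, 0, 0]], [-1, [0, 0.48, -1.05], [0, 0, 0]], [-1, [0, 0.54, -1.03], [0, 0, 0]], [-1, [0, 0.59, -1], [0, 0, 0]]]'

```text
clock: 5.12
eef_pos: [0.4281, -0.2138, 0.2063]
tool_rot: [0.702, 0.713, -0.003, -0.002]
ft_force: [-11.6, -2.2, 4.5]
grip_width: 0.0092
```

Request:
play_rows --moves '[[-1, [0, 0.64, -0.97], [0, 0, 0]], [-1, [0, 0.68, -0.94], [0, 0, 0]], [-1, [0, 0.73, -0.9], [0, 0, 0]], [-1, [0, 0.77, -0.86], [0, 0, 0]], [-1, [0, 0.82, -0.82], [0, 0, 0]], [-1, [0, 0.86, -0.78], [0, 0, 0]], [-1, [0, 0.89, -0.74], [0, 0, 0]], [-1, [0, 0.93, -0.69], [0, 0, 0]], [-1, [0, 0.96, -0.65], [0, 0, 0]], [-1, [0, 0.99, -0.6], [0, 0, 0]], [-1, [0, 1.02, -0.55], [0, 0, 0]], [-1, [0, 1.05, -0.49], [0, 0, 0]]]'

```text
clock: 6.12
eef_pos: [0.5342, -0.2114, 0.3005]
tool_rot: [0.701, 0.713, 0.0, 0.001]
ft_force: [-7.8, 2.3, 13.1]
grip_width: 0.0096
```

Request:
play_rows --moves '[[-1, [0, 1.07, -0.44], [0, 0, 0]], [-1, [0, 1.09, -0.39], [0, 0, 0]], [-1, [0, 1.11, -0.33], [0, 0, 0]], [-1, [0, 1.13, -0.28], [0, 0, 0]], [-1, [0, 1.14, -0.22], [0, 0, 0]], [-1, [0, 1.15, -0.16], [0, 0, 0]], [-1, [0, 1.16, -0.11], [0, 0, 0]], [-1, [0, 1.16, -0.05], [0, 0, 0]], [-1, [0, 1.16, 0], [0, 0, 0]], [-1, [0, 0.93, 0.05], [0, 0, 0]]]'

```text
clock: 6.95
eef_pos: [0.6475, -0.209, 0.3184]
tool_rot: [0.701, 0.713, 0.002, 0.002]
ft_force: [-0.2, 1.0, 6.9]
grip_width: 0.0091
```

```bash
python3 -c "
from h import *
go([.646,-.21,.313])"
```

```text
t7.0 at [ 0.6475 -0.209   0.3184] psi 1.589 tilt z [ 0.006  0.    -1.   ] w 0.009 F [-0.2  1.   6.9] j [-0.31  0.65  0.85  1.77  0.    1.24]
  turn z 0.000 then shift cm [-0.1  -0.16  0.54]
```

Request:
play_rows --moves '[[-1, [0, 0.9, 0.09], [0, 0, 0]], [-1, [0, 0.7, 0.12], [0, 0, 0]], [-1, [0, 0.46, 0.08], [0, 0, 0]], [-1, [0, 0.46, 0.08], [0, 0, 0]], [-1, [0, 0.46, 0.1], [0, 0, 0]], [-1, [0, 0, 0], [0, 0, 0]], [-1, [0, 0, 0], [0, 0, 0]]]'

```text
clock: 7.53
eef_pos: [0.6776, -0.2084, 0.3126]
tool_rot: [0.701, 0.713, 0.002, 0.002]
ft_force: [1.9, 2.7, 6.1]
grip_width: 0.0093
```

```bash
python3 -c "
from h import *
go([.646,-.21,.313])"
```

```text
t7.5 at [ 0.6776 -0.2084  0.3126] psi 1.589 tilt z [ 0.006  0.001 -1.   ] w 0.009 F [1.9 2.7 6.1] j [-0.3   0.74  1.    1.83  0.    1.25]
  turn z 0.000 then shift cm [-0.1  -3.17 -0.04]
```

Request:
play_rows --moves '[[-0.3, [0, 0, 0], [0, 0, 0]], [-0.3, [0, 0, 0], [0, 0, 0]], [-0.3, [0, 0, 0], [0, 0, 0]], [-0.3, [0, 0, -1.5], [0, 0, 0]], [-0.3, [0, 0, -2], [0, 0, 0]], [-0.3, [0, -1, -1], [0, 0, 0]], [0.2, [0, -2, 0], [0, 0, 0]], [0.2, [0, -2, 0], [0, 0, 0]]]'

```text
clock: 8.2
eef_pos: [0.6266, -0.2109, 0.3536]
tool_rot: [0.701, 0.713, -0.0, 0.0]
ft_force: [0.5, -0.3, 0.7]
grip_width: 0.0509
```

Request:
play_rows --moves '[[0.2, [4, -1.1, 0], [0, 0, 0]], [0.2, [4, -1.1, 0], [0, 0, 0]], [0.2, [4, -1.1, 0], [0, 0, 0]], [0.2, [4, -1.1, 0], [0, 0, 0]], [0.2, [4, -1.1, 0], [0, 0, 0]], [0.2, [4, -1.1, 0], [0, 0, 0]], [0.2, [4, -1.1, 0], [0, 0, 0]], [0.2, [4, -1.1, 0], [0, 0, 0]], [0.2, [4, -1.1, 0], [0, 0, 0]], [0.2, [4, -1.1, 0], [0, 0, 0]], [0.2, [4, -1.1, 0], [0, 0, 0]], [0.2, [3.6, -1, 0], [0, 0, 0]]]'

```text
clock: 9.2
eef_pos: [0.4861, 0.2651, 0.3549]
tool_rot: [0.701, 0.713, -0.0, -0.0]
ft_force: [0.2, 0.0, 0.2]
grip_width: 0.0512
```

Request:
play_rows --moves '[[0.2, [0, 0, 0], [0, 0, 0]], [0.2, [0, 0, 0], [0, 0, 0]], [0.2, [0, 0, 0], [0, 0, 0]], [0.2, [0, 0, 0], [0, 0, 0]]]'

```text
clock: 9.53
eef_pos: [0.4877, 0.2621, 0.3549]
tool_rot: [0.702, 0.712, -0.0, 0.0]
ft_force: [-0.1, -0.8, 0.6]
grip_width: 0.0514
```

```bash
python3 -c "
from h import *
go([.5,.268,.35]); im,W,T,K=shot('wrist','f0.png'); shot('top','g0.png')
cv2.imwrite('pics/f.png',np.clip(im[:,:,::-1].astype(float)*1.5,0,255).astype(np.uint8))
"
```

```text
t9.5 at [0.4877 0.2621 0.3549] psi 1.585 tilt z [-0.    -0.001 -1.   ] w 0.051 F [-0.1 -0.8  0.6] j [ 0.49  0.34  0.46  1.69 -0.    2.05]
  turn z 0.000 then shift cm [0.57 1.24 0.49]
```

View pics/f.png

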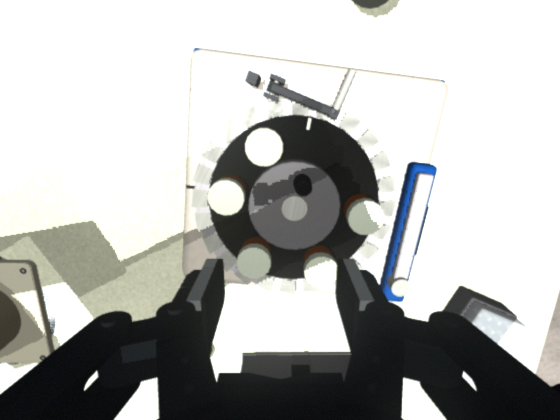

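The five caps are visible, with the knob at (303,184), the pawl at (305,97), and the pin from (335,113) to (350,72). The start mark is at the left.

```bash
cat > meas.py <<'E'
from h import *
def caps(src,c=(.505,.2134)):
    z=np.load(f"last_{src}.npz"); W=z["W"]; x,y,Z=W[...,0],W[...,1],W[...,2]
    r=np.hypot(x-c[0],y-c[1])
    m=((Z>.104)&(Z<.12)&(r<.13)&(r>.05)).astype(np.uint8)
    n,l,s,ce=cv2.connectedComponentsWithStats(cv2.morphologyEx(m,cv2.MORPH_OPEN,np.ones((3,3))))
    for i in range(1,n):
        if s[i,4]>60:
            p=W[l==i][:,:2]; (a,b),rad=cv2.minEnclosingCircle((p*1000).astype(np.float32))
            print(src,"cap px",ce[i].round(),"med",(1000*np.median(p,0)).round(1),"circ %.1f %.1f r%.1f"%(a,b,rad),"polar r %.1f phi %.3f"%(np.hypot(a-c[0]*1e3,b-c[1]*1e3),np.arctan2(b-c[1]*1e3,a-c[0]*1e3)))
if __name__=="__main__":
    for s in ("wrist","top"):
        caps(s)
        W=np.load(f"last_{s}.npz")["W"]; x,y,Z=W[...,0],W[...,1],W[...,2]
        k=(Z>.15)&(Z<.162)&(np.hypot(x-.505,y-.2134)<.06); print(s,"knob",k.sum(),W[k].mean(0).round(4),(W[k].max(0)-W[k].min(0)).round(4))
        d=(Z>.088)&(Z<.0975)&(np.hypot(x-.505,y-.2134)<.075); p=(W[d][:,:2]*1000).astype(np.float32); print("drum",cv2.minEnclosingCircle(p))
        d=(Z>.043)&(Z<.056)&(np.hypot(x-.505,y-.2134)<.26)&(x<.68)
        r=cv2.minAreaRect((W[d][:,:2]*1000).astype(np.float32)); print("deck",r,d.sum())
        k=(Z>.08)&(Z<.13)&(np.hypot(x-.505,y-.2134)>.137)&(np.hypot(x-.505,y-.2134)<.25)&(y>.3)&(x<.7)
        print("pawl pts",k.sum()); q=W[k]; print(q[::max(1,len(q)//25)].round(3).tolist())
E
python3 meas.py
```

```text
wrist cap px [263. 147.] med [470.4 291.8] circ 470.5 291.1 r21.9 polar r 85.0 phi 1.988
wrist cap px [226. 197.] med [426.3 233. ] circ 425.8 232.0 r21.9 polar r 81.4 phi 2.912
wrist cap px [365. 217.] med [592.2 210.7] circ 593.2 209.3 r22.1 polar r 88.3 phi -0.047
wrist cap px [253. 262.] med [458.1 149.6] circ 458.0 147.8 r21.9 polar r 80.7 phi -2.192
wrist cap px [320. 271.] med [542.6 138.8] circ 543.3 136.9 r22.0 polar r 85.6 phi -1.107
wrist knob 238 [0.5137 0.2557 0.1548] [0.0169 0.0181 0.0076]
drum ((505.0483093261719, 213.0754852294922), 74.76785278320312)
deck ((518.2378540039062, 229.85455322265625), (314.4080505371094, 312.1561584472656), 84.0631332397461) 16450
pawl pts 833
[[0.564, 0.377, 0.091], [0.571, 0.374, 0.092], [0.478, 0.37, 0.09], [0.562, 0.371, 0.091], [0.488, 0.369, 0.084], [0.485, 0.367, 0.09], [0.484, 0.366, 0.089], [0.482, 0.365, 0.091], [0.482, 0.365, 0.084], [0.462, 0.362, 0.1], [0.46, 0.361, 0.101], [0.457, 0.36, 0.101], [0.461, 0.359, 0.099], [0.481, 0.359, 0.088], [0.488, 0.358, 0.091], [0.561, 0.358, 0.094], [0.566, 0.357, 0.09], [0.565, 0.356, 0.0
[... 1003 characters left out ...]
, [0.558, 0.359, 0.089], [0.558, 0.352, 0.094], [0.558, 0.348, 0.092], [0.558, 0.343, 0.091], [0.555, 0.356, 0.091], [0.555, 0.35, 0.092], [0.556, 0.345, 0.092], [0.553, 0.35, 0.093], [0.553, 0.345, 0.091], [0.501, 0.353, 0.091], [0.496, 0.353, 0.09], [0.483, 0.352, 0.087], [0.481, 0.351, 0.091], [0.478, 0.351, 0.089], [0.475, 0.367, 0.086], [0.475, 0.35, 0.091], [0.473, 0.357, 0.085], [0.473, 0.35, 0.089], [0.47, 0.349, 0.092], [0.468, 0.347, 0.09], [0.463, 0.365, 0.087], [0.459, 0.358, 0.1], [0.457, 0.361, 0.098], [0.458, 0.359, 0.089], [0.454, 0.363, 0.099], [0.455, 0.36, 0.092], [0.456, 0.359, 0.081], [0.451, 0.365, 0.1], [0.452, 0.361, 0.097], [0.453, 0.362, 0.08], [0.45, 0.362, 0.094]]
```

Request:
play_rows --moves '[[0.4, [-2.84, -0.79, 0], [0, 0, 0]], [0.4, [-2.84, -0.79, 0], [0, 0, 0]], [0.4, [-2.84, -0.79, 0], [0, 0, 0]], [0.4, [-2.84, -0.79, 0], [0, 0, 0]], [0.4, [0, 0, 2.6], [0, 0, 0.106]], [0.4, [0, 0, 2.6], [0, 0, 0.106]], [0.4, [0, 0, 2.6], [0, 0, 0.106]], [0.4, [0, 0, 2.6], [0, 0, 0.106]], [0.4, [0, 0, 2.6], [0, 0, 0.106]], [0.4, [0, 0, 2.6], [0, 0, 0.106]], [0.4, [0, 0, 0], [0, 0, 0]], [0.4, [0, 0, 0], [0, 0, 0]]]'

```text
clock: 10.63
eef_pos: [0.4568, 0.148, 0.1984]
tool_rot: [0.889, 0.458, -0.002, -0.0]
ft_force: [0.6, -0.4, 0.2]
grip_width: 0.0597
```

```bash
python3 -c "
from h import *
import meas
go([.4577,.148,.081]); shot('top'); shot('wrist','i.png'); meas.caps('top'); meas.caps('wrist')"
```

```text
t10.6 at [0.4568 0.148  0.1984] psi 0.952 tilt z [-0.003 -0.001 -1.   ] w 0.060 F [ 0.6 -0.4  0.2] j [ 0.31  0.22 -0.11  1.25 -0.    2.5 ]
  turn z 0.000 then shift cm [ 0.05  0.08 11.74]
top cap px [206. 202.] med [600.6 197.8] circ 596.8 201.6 r19.9 polar r 92.6 phi -0.128
top cap px [232. 222.] med [549.3 129.8] circ 548.0 131.7 r19.6 polar r 92.4 phi -1.086
top cap px [226. 260.] med [451.4 139.5] circ 455.1 145.0 r20.3 polar r 84.6 phi -2.201
wrist cap px [159.  28.] med [468.7 287.6] circ 470.1 290.8 r22.0 polar r 84.9 phi 1.994
wrist cap px [397.  24.] med [588.1 205.2] circ 592.7 209.3 r22.1 polar r 87.8 phi -0.047
wrist cap px [167. 145.] med [426.9 231.7] circ 425.6 231.5 r21.9 polar r 81.4 phi 2.918
wrist cap px [387. 159.] med [542.7 138. ] circ 542.9 136.7 r22.0 polar r 85.5 phi -1.111
wrist cap px [277. 215.] med [458.6 148.9] circ 457.9 147.7 r22.0 polar r 80.9 phi -2.192
```

View pics/i.png

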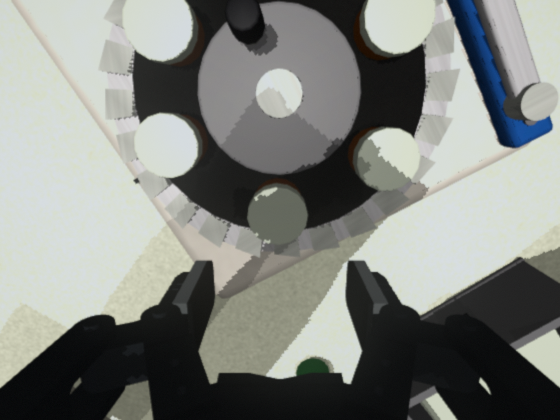

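Jar D is lined up between the fingers (column 277 against 280).

Request:
play_rows --moves '[[0.4, [0, 0.1, 3.5], [0, 0, 0]], [0.4, [0, 0, 3.5], [0, 0, 0]], [0.4, [0, 0, 2.6], [0, 0, 0]], [0.4, [0, 0, 1.5], [0, 0, 0]], [0.4, [0, 0, 0.7], [0, 0, 0]], [0.4, [0, 0, 0], [0, 0, 0]], [-1, [0, 0, 0], [0, 0, 0]], [-1, [0, 0, 0], [0, 0, 0]], [-1, [0, 0, 0], [0, 0, 0]], [-1, [0, 0, 0], [0, 0, 0]], [-1, [0, 0, 0], [0, 0, 0]]]'

```text
clock: 11.65
eef_pos: [0.4603, 0.1493, 0.0832]
tool_rot: [0.889, 0.458, 0.002, 0.0]
ft_force: [-0.0, -1.2, 6.5]
grip_width: 0.0425
```

```bash
python3 -c "
from h import *
go([.4914,-.1323,.20])"
```

```text
t11.7 at [0.4603 0.1493 0.0832] psi 0.951 tilt z [ 0.005  0.001 -1.   ] w 0.042 F [-0.  -1.2  6.5] j [ 0.31  0.33 -0.29  0.95 -0.    2.5 ]
  turn z 0.000 then shift cm [-21.13  18.88 -11.68]
```

Request:
play_rows --moves '[[-1, [0, 0, -1], [0, 0, 0]], [-1, [0, 0, -3.4], [0, 0, 0]], [-1, [0, 0, -3.6], [0, 0, 0]], [-1, [0, 0, -3.6], [0, 0, 0]], [-1, [-2.64, 2.36, 0], [0, 0, 0]], [-1, [-2.64, 2.36, 0], [0, 0, 0]], [-1, [-2.64, 2.36, 0], [0, 0, 0]], [-1, [-2.64, 2.36, 0], [0, 0, 0]], [-1, [-2.64, 2.36, 0], [0, 0, 0]], [-1, [-2.64, 2.36, 0], [0, 0, 0]], [-1, [-2.64, 2.36, 0], [0, 0, 0]], [-1, [-2.64, 2.36, 0], [0, 0, 0]]]'

```text
clock: 12.65
eef_pos: [0.4894, -0.1346, 0.1977]
tool_rot: [0.889, 0.458, 0.0, 0.0]
ft_force: [1.2, 0.6, -0.3]
grip_width: 0.0428
```

Request:
play_rows --moves '[[-1, [0, 0, 0], [0, 0, 0]], [-1, [0, 0, 0], [0, 0, 0]], [-1, [0, 0, 0], [0, 0, 0]]]'

```text
clock: 12.9
eef_pos: [0.4892, -0.1327, 0.1972]
tool_rot: [0.889, 0.458, 0.0, -0.0]
ft_force: [0.1, -0.2, -1.5]
grip_width: 0.0423
```

```bash
python3 -c "
from h import *
go([.4914,-.1323,.0215]); im,W,T,K=shot('top','k.png'); meas=__import__('meas'); meas.caps('top')
np.set_printoptions(suppress=True)
x,y,Z=W[...,0],W[...,1],W[...,2]; m=(abs(Z-.009)<.006)&(x>.4)&(x<.66)&(y<-.05)&(y>-.38)
n,l,s,c=cv2.connectedComponentsWithStats(m.astype(np.uint8)); 
for i in range(1,n):
  if s[i,4]>300: print(s[i],cv2.minAreaRect((W[l==i][:,:2]*1000).astype(np.float32)),np.median(W[l==i][:,2]))
"
```

```text
t12.9 at [ 0.4892 -0.1327  0.1972] psi 0.951 tilt z [-0.     0.001 -1.   ] w 0.042 F [ 0.1 -0.2 -1.5] j [-0.27  0.27 -0.04  1.26  0.    1.93]
  turn z 0.000 then shift cm [ 0.16  0.15 17.57]
top cap px [202. 204.] med [592.1 209.6] circ 592.4 210.2 r22.0 polar r 87.5 phi -0.037
top cap px [229. 224.] med [542.8 137. ] circ 542.7 137.2 r22.0 polar r 85.0 phi -1.111
top cap px [166. 251.] med [469.5 290.2] circ 469.7 291.3 r22.0 polar r 85.6 phi 1.996
top cap px [188. 270.] med [425.2 231. ] circ 425.2 231.7 r22.1 polar r 81.8 phi 2.916
[ 317  207   32   63 1135] ((531.7888793945312, -137.08706665039062), (173.7871551513672, 87.58121490478516), 0.8915514349937439) 0.010144601568251144
```

View pics/k.png

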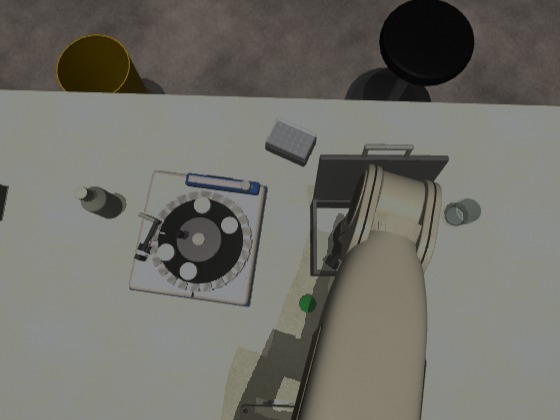

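Request:
play_rows --moves '[[-1, [0.15, 0.15, 3.8], [0, 0, 0]], [-1, [0, 0, 3.8], [0, 0, 0]], [-1, [0, 0, 3.8], [0, 0, 0]], [-1, [0, 0, 3], [0, 0, 0]], [-1, [0, 0, 1.5], [0, 0, 0]], [-1, [0, 0, 1], [0, 0, 0]], [-1, [0, 0, 0.5], [0, 0, 0]], [-1, [0, 0, 0], [0, 0, 0]]]'

```text
clock: 13.62
eef_pos: [0.4917, -0.1314, 0.0233]
tool_rot: [0.889, 0.459, -0.0, -0.0]
ft_force: [0.6, -0.2, -0.4]
grip_width: 0.0425
```

```bash
python3 -c "
from h import *
go([.4914,-.1323,.0215])"
```

```text
t13.6 at [ 0.4917 -0.1314  0.0233] psi 0.953 tilt z [-0.  0. -1.] w 0.042 F [ 0.6 -0.2 -0.4] j [-0.26  0.45 -0.29  0.83  0.    1.93]
  turn z 0.000 then shift cm [-0.09  0.03  0.18]
```

Request:
play_rows --moves '[[-1, [0, 0, 0.1], [0, 0, 0]], [-1, [0, 0, 0], [0, 0, 0]], [0.35, [0, 0, 0], [0, 0, 0]], [0.35, [0, 0, 0], [0, 0, 0]], [0.35, [0, 0, 0], [0, 0, 0]], [0.35, [0, 0, -1], [0, 0, 0]], [0.35, [0, 0, -3], [0, 0, 0]], [0.35, [0, 0, -3.4], [0, 0, 0]], [0.35, [0, 0, -3.4], [0, 0, 0]], [0.35, [0, 0, -3.4], [0, 0, 0]], [0.35, [0, 0, -3.4], [0, 0, 0]]]'

```text
clock: 14.53
eef_pos: [0.4907, -0.1325, 0.1999]
tool_rot: [0.889, 0.458, -0.0, -0.0]
ft_force: [0.9, -0.6, 0.6]
grip_width: 0.0573
```

Request:
play_rows --moves '[[0.4, [2.79, -2.22, 0], [0, 0, 0]], [0.4, [2.79, -2.22, 0], [0, 0, 0]], [0.4, [2.79, -2.22, 0], [0, 0, 0]], [0.4, [2.79, -2.22, 0], [0, 0, 0]], [0.4, [2.79, -2.22, 0], [0, 0, 0]], [0.4, [2.79, -2.22, 0], [0, 0, 0]], [0.4, [2.79, -2.22, 0], [0, 0, 0]], [0.4, [2.79, -2.22, 0], [0, 0, 0]], [0.4, [2.79, -2.22, 0], [0, 0, 0]], [0.4, [2.79, -2.22, 0], [0, 0, 0]], [0.4, [2.79, -2.22, 0], [0, 0, 0]], [0.4, [2.79, -2.22, 0], [0, 0, 0]]]'

```text
clock: 15.53
eef_pos: [0.4683, 0.2961, 0.1983]
tool_rot: [0.889, 0.458, -0.0, 0.0]
ft_force: [0.7, -0.6, 0.2]
grip_width: 0.0595
```

Request:
play_rows --moves '[[0.4, [0, 0, 0], [0, 0, -0.115]], [0.4, [0, 0, 0], [0, 0, -0.115]], [0.4, [0, 0, 0], [0, 0, -0.115]], [0.4, [0, 0, 0], [0, 0, -0.115]], [0.4, [0, 0, 0], [0, 0, -0.115]], [0.4, [0, 0, 0], [0, 0, -0.115]], [0.4, [0, 0, 0], [0, 0, -0.115]], [0.4, [0, 0, 0], [0, 0, -0.115]], [0.4, [0, 0, 0], [0, 0, -0.115]], [0.4, [0, 0, 0], [0, 0, 0]], [0.4, [0, 0, 0], [0, 0, 0]], [0.4, [0, 0, 0], [0, 0, 0]]]'

```text
clock: 16.53
eef_pos: [0.4689, 0.2945, 0.1981]
tool_rot: [0.547, 0.837, -0.0, -0.0]
ft_force: [0.4, -0.3, -0.3]
grip_width: 0.0604
```

```bash
python3 -c "
from h import *
import meas
go([.4686,.2947,.081]); im,W,T,K=shot('top','l.png'); shot('wrist'); meas.caps('wrist')
x,y,Z=W[...,0],W[...,1],W[...,2]; m=(abs(Z-.052)<.008)&(x>.43)&(x<.62)&(y<-.09)&(y>-.35)
n,l,s,c=cv2.connectedComponentsWithStats(m.astype(np.uint8)); 
for i in range(1,n):
  if s[i,4]>60: print(s[i],cv2.minEnclosingCircle((W[l==i][:,:2]*1000).astype(np.float32)),np.median(W[l==i][:,2]))
"
```

```text
t16.5 at [0.4689 0.2945 0.1981] psi 1.984 tilt z [-0. -0. -1.] w 0.060 F [ 0.4 -0.3 -0.3] j [ 0.56  0.36  0.09  1.3  -0.    1.72]
  turn z 0.000 then shift cm [ 0.03 -0.02 11.71]
wrist cap px [278. 217.] med [469.5 292.3] circ 470.2 290.9 r22.0 polar r 85.0 phi 1.993
wrist cap px [190. 256.] med [420.3 239.8] circ 426.0 231.5 r22.2 polar r 81.1 phi 2.917
wrist cap px [354. 356.] med [573.9 207.6] circ 576.4 205.8 r13.3 polar r 71.8 phi -0.106
[410 206   6  65 131] ((533.39013671875, -342.0707702636719), 85.6741943359375) 0.051678787481694854
[326 243  17  16 215] ((492.2613220214844, -135.4473419189453), 21.906047821044922) 0.05139952482845511
```

Request:
play_rows --moves '[[0.4, [0, 0, 3.5], [0, 0, 0]], [0.4, [0, 0, 3.5], [0, 0, 0]], [0.4, [0, 0, 2.6], [0, 0, 0]], [0.4, [0, 0, 1.5], [0, 0, 0]], [0.4, [0, 0, 0.6], [0, 0, 0]], [0.4, [0, 0, 0], [0, 0, 0]], [-1, [0, 0, 0], [0, 0, 0]], [-1, [0, 0, 0], [0, 0, 0]], [-1, [0, 0, 0], [0, 0, 0]], [-1, [0, 0, 0], [0, 0, 0]], [-1, [0, 0, 0], [0, 0, 0]]]'

```text
clock: 17.55
eef_pos: [0.4701, 0.2954, 0.0825]
tool_rot: [0.546, 0.838, 0.001, 0.001]
ft_force: [-0.2, 1.2, 4.3]
grip_width: 0.0427
```

```bash
python3 -c "
from h import *
go([.493,-.2123,.20])"
```

```text
t17.6 at [0.4701 0.2954 0.0825] psi 1.986 tilt z [ 0.003  0.002 -1.   ] w 0.043 F [-0.2  1.2  4.3] j [ 0.56  0.45 -0.1   1.02  0.    1.72]
  turn z 0.000 then shift cm [-47.38 -18.39 -11.75]
```

Request:
play_rows --moves '[[-1, [0, 0, -1], [0, 0, 0]], [-1, [0, 0, -3.5], [0, 0, 0]], [-1, [0, 0, -3.6], [0, 0, 0]], [-1, [0, 0, -3.6], [0, 0, 0]], [-1, [-3.385, -1.314, 0], [0, 0, 0]], [-1, [-3.385, -1.314, 0], [0, 0, 0]], [-1, [-3.385, -1.314, 0], [0, 0, 0]], [-1, [-3.385, -1.314, 0], [0, 0, 0]], [-1, [-3.385, -1.314, 0], [0, 0, 0]], [-1, [-3.385, -1.314, 0], [0, 0, 0]], [-1, [-3.385, -1.314, 0], [0, 0, 0]], [-1, [-3.385, -1.314, 0], [0, 0, 0]]]'

```text
clock: 18.55
eef_pos: [0.4817, 0.0029, 0.1987]
tool_rot: [0.546, 0.838, 0.0, 0.0]
ft_force: [1.1, -0.5, -0.7]
grip_width: 0.0425
```

Request:
play_rows --moves '[[-1, [-3.385, -1.314, 0], [0, 0, 0]], [-1, [-3.385, -1.314, 0], [0, 0, 0]], [-1, [-3.385, -1.314, 0], [0, 0, 0]], [-1, [-3.385, -1.314, 0], [0, 0, 0]], [-1, [-3.385, -1.314, 0], [0, 0, 0]], [-1, [-3.385, -1.314, 0], [0, 0, 0]], [-1, [0, 0, 0], [0, 0, 0]], [-1, [0, 0, 3], [0, 0, 0]], [-1, [0, 0, 3], [0, 0, 0]], [-1, [0, 0, 3], [0, 0, 0]], [-1, [0, 0, 0], [0, 0, 0]], [-1, [0, 0, 0], [0, 0, 0]]]'

```text
clock: 19.55
eef_pos: [0.4905, -0.2121, 0.1071]
tool_rot: [0.546, 0.838, -0.0, -0.002]
ft_force: [-0.7, -0.4, -0.5]
grip_width: 0.0424
```

```bash
python3 -c "
from h import *
go([.493,-.2123,.0225])"
```

```text
t19.6 at [ 0.4905 -0.2121  0.1071] psi 1.987 tilt z [-0.004  0.002 -1.   ] w 0.042 F [-0.7 -0.4 -0.5] j [-0.41  0.4  -0.11  1.07  0.    0.75]
  turn z 0.000 then shift cm [-0.12  0.22  8.46]
```

Request:
play_rows --moves '[[-1, [0, 0.2, 3], [0, 0, 0]], [-1, [0, 0, 3], [0, 0, 0]], [-1, [0, 0, 1.6], [0, 0, 0]], [-1, [0, 0, 0.7], [0, 0, 0]], [-1, [0, 0, 0.2], [0, 0, 0]], [-1, [0, 0, 0], [0, 0, 0]], [-1, [0, 0, 0], [0, 0, 0]], [0.35, [0, 0, 0], [0, 0, 0]], [0.35, [0, 0, 0], [0, 0, 0]], [0.35, [0, 0, 0], [0, 0, 0]]]'

```text
clock: 20.38
eef_pos: [0.502, -0.2149, 0.0284]
tool_rot: [0.545, 0.838, 0.002, 0.008]
ft_force: [11.3, -1.6, 7.0]
grip_width: 0.0575
```

Request:
play_rows --moves '[[0.35, [0, 0, -1], [0, 0, 0]], [0.35, [0, 0, -3], [0, 0, 0]], [0.35, [0, 0, -3.4], [0, 0, 0]], [0.35, [0, 0, -3.4], [0, 0, 0]], [0.35, [0, 0, -3.4], [0, 0, 0]], [0.4, [0, 0, -3.4], [0, 0, 0]], [0.4, [2.99, 1.87, 0], [0, 0, 0]], [0.4, [2.99, 1.87, 0], [0, 0, 0]], [0.4, [2.99, 1.87, 0], [0, 0, 0]], [0.4, [2.99, 1.87, 0], [0, 0, 0]], [0.4, [2.99, 1.87, 0], [0, 0, 0]], [0.4, [2.99, 1.87, 0], [0, 0, 0]]]'

```text
clock: 21.38
eef_pos: [0.5233, -0.0017, 0.2007]
tool_rot: [0.546, 0.838, -0.0, 0.0]
ft_force: [0.2, 0.1, -0.6]
grip_width: 0.0598
```

Request:
play_rows --moves '[[0.4, [2.99, 1.87, 0], [0, 0, 0]], [0.4, [2.99, 1.87, 0], [0, 0, 0]], [0.4, [2.99, 1.87, 0], [0, 0, 0]], [0.4, [2.99, 1.87, 0], [0, 0, 0]], [0.4, [0, 0, 0], [0, 0, -0.044]], [0.4, [0, 0, 0], [0, 0, 0]], [0.4, [0, 0, 0], [0, 0, 0]], [0.4, [0, 0, 0], [0, 0, 0]]]'

```text
clock: 22.05
eef_pos: [0.5439, 0.1357, 0.1998]
tool_rot: [0.528, 0.849, -0.0, 0.0]
ft_force: [0.7, 0.8, -0.7]
grip_width: 0.0597
```

```bash
cat >> meas.py <<'E'
def inbox():
    W=np.load("last_top.npz")["W"]
    x,y,Z=W[...,0],W[...,1],W[...,2]; m=(abs(Z-.052)<.008)&(x>.43)&(x<.62)&(y<-.09)&(y>-.35)
    n,l,s,c=cv2.connectedComponentsWithStats(m.astype(np.uint8)); 
    for i in range(1,n):
        if s[i,4]>60: print("box",s[i],cv2.minEnclosingCircle((W[l==i][:,:2]*1000).astype(np.float32)),np.median(W[l==i][:,2]).round(4))
E
python3 -c "
from h import *
import meas
go([.5428,.1368,.081]); im,W,T,K=shot('top'); shot('wrist'); meas.caps('wrist'); meas.inbox()"
```

```text
t22.1 at [0.5439 0.1357 0.1998] psi 2.028 tilt z [ 0.    -0.001 -1.   ] w 0.060 F [ 0.7  0.8 -0.7] j [ 0.24  0.38  0.11  1.31 -0.    1.36]
  turn z 0.000 then shift cm [ 0.15 -0.05 11.88]
wrist cap px [175.  14.] med [432.9 220.1] circ 428.2 227.0 r21.2 polar r 78.0 phi 2.966
wrist cap px [391. 148.] med [591.8 209.8] circ 593.1 209.3 r22.0 polar r 88.2 phi -0.046
wrist cap px [278. 209.] med [542.7 137.8] circ 543.4 136.7 r22.0 polar r 85.8 phi -1.107
box [410 206   6  65 135] ((533.1397705078125, -342.828125), 84.97142791748047) 0.0512
box [356 241  17  16 220] ((500.98431396484375, -214.61073303222656), 22.0632381439209) 0.0519
box [328 254  17  16 219] ((461.5710144042969, -141.1277618408203), 21.920656204223633) 0.0519
```

Request:
play_rows --moves '[[0.4, [0.15, 0, 3.5], [0, 0, 0]], [0.4, [0, 0, 3.5], [0, 0, 0]], [0.4, [0, 0, 2.6], [0, 0, 0]], [0.4, [0, 0, 1.5], [0, 0, 0]], [0.4, [0, 0, 0.7], [0, 0, 0]], [0.4, [0, 0, 0], [0, 0, 0]], [-1, [0, 0, 0], [0, 0, 0]], [-1, [0, 0, 0], [0, 0, 0]], [-1, [0, 0, 0], [0, 0, 0]], [-1, [0, 0, 0], [0, 0, 0]], [-1, [0, 0, 0], [0, 0, 0]]]'

```text
clock: 23.07
eef_pos: [0.5448, 0.1383, 0.0826]
tool_rot: [0.528, 0.85, 0.001, 0.001]
ft_force: [1.0, -0.3, 4.6]
grip_width: 0.0421
```

```bash
python3 -c "
from h import *
go([.515,-.295,.20])"
```

```text
t23.1 at [0.5448 0.1383 0.0826] psi 2.030 tilt z [ 0.003  0.    -1.   ] w 0.042 F [ 1.  -0.3  4.6] j [ 0.25  0.46 -0.08  1.03 -0.    1.36]
  turn z 0.000 then shift cm [-37.52 -21.88 -11.74]
```

Request:
play_rows --moves '[[-1, [0, 0, -1], [0, 0, 0]], [-1, [0, 0, -3.5], [0, 0, 0]], [-1, [0, 0, -3.6], [0, 0, 0]], [-1, [0, 0, -3.6], [0, 0, 0]], [-1, [-3.127, -1.823, 0], [0, 0, 0]], [-1, [-3.127, -1.823, 0], [0, 0, 0]], [-1, [-3.127, -1.823, 0], [0, 0, 0]], [-1, [-3.127, -1.823, 0], [0, 0, 0]], [-1, [-3.127, -1.823, 0], [0, 0, 0]], [-1, [-3.127, -1.823, 0], [0, 0, 0]], [-1, [-3.127, -1.823, 0], [0, 0, 0]], [-1, [-3.127, -1.823, 0], [0, 0, 0]]]'

```text
clock: 24.07
eef_pos: [0.5232, -0.1522, 0.1986]
tool_rot: [0.527, 0.85, 0.0, -0.0]
ft_force: [1.5, -0.9, -1.0]
grip_width: 0.0424
```

Request:
play_rows --moves '[[-1, [-3.127, -1.823, 0], [0, 0, 0]], [-1, [-3.127, -1.823, 0], [0, 0, 0]], [-1, [-3.127, -1.823, 0], [0, 0, 0]], [-1, [-3.127, -1.823, 0], [0, 0, 0]], [-1, [0, 0, 0], [0, 0, 0]], [-1, [0, 0, 3], [0, 0, 0]], [-1, [0, 0, 3], [0, 0, 0]], [-1, [0, 0, 3], [0, 0, 0]], [-1, [0, 0, 0], [0, 0, 0]], [-1, [0, 0, 0], [0, 0, 0]], [-1, [0, 0, 0], [0, 0, 0]]]'

```text
clock: 24.98
eef_pos: [0.5149, -0.2954, 0.1098]
tool_rot: [0.527, 0.85, 0.0, 0.001]
ft_force: [0.2, -0.5, -0.3]
grip_width: 0.0424
```

```bash
python3 -c "
from h import *
import meas
go([.515,-.295,.0225]); im,W,T,K=shot('wrist','m.png')"
```

```text
t25.0 at [ 0.5149 -0.2954  0.1098] psi 2.031 tilt z [ 0.002 -0.001 -1.   ] w 0.042 F [ 0.2 -0.5 -0.3] j [-0.52  0.5   0.06  1.13  0.    0.59]
  turn z 0.000 then shift cm [0.03 0.03 8.73]
```

View pics/m.png

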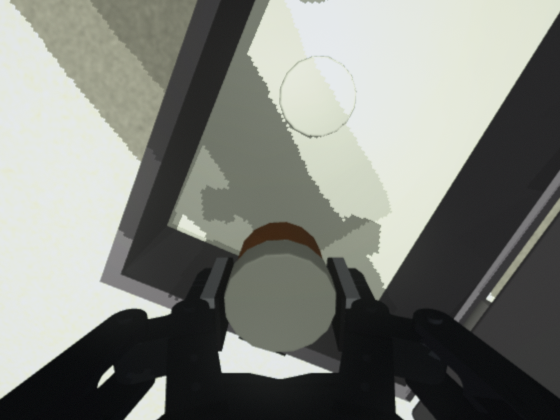

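The held jar is over the carrier. Jar A's cap is the circle at (318,95) and the near rim runs along the lower left. I'll shift a few mm inward before lowering.

Request:
play_rows --moves '[[-1, [0.7, 0.9, 0], [0, 0, 0]], [-1, [0, 0, 3], [0, 0, 0]], [-1, [0, 0, 3], [0, 0, 0]], [-1, [0, 0, 1.6], [0, 0, 0]], [-1, [0, 0, 0.8], [0, 0, 0]], [-1, [0, 0, 0.3], [0, 0, 0]], [-1, [0, 0, 0], [0, 0, 0]], [-1, [0, 0, 0], [0, 0, 0]]]'

```text
clock: 25.7
eef_pos: [0.5206, -0.2854, 0.023]
tool_rot: [0.527, 0.85, 0.0, 0.002]
ft_force: [0.5, -0.3, -1.1]
grip_width: 0.0425
```

```bash
python3 -c "
from h import *
import meas
go([.52,-.285,.0225])"
```

```text
t25.7 at [ 0.5206 -0.2854  0.023 ] psi 2.031 tilt z [ 0.003 -0.002 -1.   ] w 0.042 F [ 0.5 -0.3 -1.1] j [-0.5   0.58 -0.05  0.94  0.    0.61]
  turn z 0.000 then shift cm [ 0.06 -0.04  0.05]
```

Request:
play_rows --moves '[[0.2, [0, 0, 0], [0, 0, 0]], [0.2, [0, 0, 0], [0, 0, 0]], [0.2, [0, 0, 0], [0, 0, 0]], [0.2, [0, 0, -1], [0, 0, 0]], [0.2, [0, 0, -3], [0, 0, 0]], [0.2, [0, 0, -3.4], [0, 0, 0]], [0.35, [0, 0, -3.4], [0, 0, 0]], [0.35, [0, 0, -3.4], [0, 0, 0]], [0.4, [0, 0, -3.3], [0, 0, 0]], [0.4, [3.61, 1.03, 0], [0, 0, 0]], [0.4, [3.61, 1.03, 0], [0, 0, 0]], [0.4, [3.61, 1.03, 0], [0, 0, 0]]]'

```text
clock: 26.7
eef_pos: [0.4988, -0.1738, 0.198]
tool_rot: [0.528, 0.849, 0.001, 0.002]
ft_force: [0.8, 1.1, 0.4]
grip_width: 0.0598
```

Request:
play_rows --moves '[[0.4, [3.61, 1.03, 0], [0, 0, 0]], [0.4, [3.61, 1.03, 0], [0, 0, 0]], [0.4, [3.61, 1.03, 0], [0, 0, 0]], [0.4, [3.61, 1.03, 0], [0, 0, 0]], [0.4, [3.61, 1.03, 0], [0, 0, 0]], [0.4, [3.61, 1.03, 0], [0, 0, 0]], [0.4, [3.61, 1.03, 0], [0, 0, 0]], [0.4, [3.61, 1.03, 0], [0, 0, 0]], [0.4, [3.61, 1.03, 0], [0, 0, 0]], [0.4, [3.61, 1.03, 0], [0, 0, 0]], [0.4, [3.61, 1.03, 0], [0, 0, 0]]]'

```text
clock: 27.62
eef_pos: [0.4235, 0.2338, 0.1973]
tool_rot: [0.528, 0.85, 0.001, 0.0]
ft_force: [1.4, 0.3, -0.4]
grip_width: 0.0597
```

Request:
play_rows --moves '[[0.4, [0, 0, 0], [0, 0, -0.11]], [0.4, [0, 0, 0], [0, 0, -0.11]], [0.4, [0, 0, 0], [0, 0, -0.11]], [0.4, [0, 0, 0], [0, 0, -0.11]], [0.4, [0, 0, 0], [0, 0, -0.11]], [0.4, [0, 0, 0], [0, 0, -0.11]], [0.4, [0, 0, 0], [0, 0, -0.11]], [0.4, [0, 0, 0], [0, 0, -0.11]], [0.4, [0, 0, 0], [0, 0, 0]], [0.4, [0, 0, 0], [0, 0, 0]], [0.4, [0, 0, 0], [0, 0, 0]]]'

```text
clock: 28.53
eef_pos: [0.4241, 0.232, 0.1965]
tool_rot: [0.117, 0.993, 0.0, 0.0]
ft_force: [0.2, 0.3, -0.3]
grip_width: 0.0595
```

```bash
python3 -c "
from h import *
import meas
go([.4258,.2318,.081]); im,W,T,K=shot('top'); shot('wrist'); meas.caps('wrist'); meas.inbox()"
```

```text
t28.5 at [0.4241 0.232  0.1965] psi 2.908 tilt z [ 0.001  0.    -1.   ] w 0.059 F [ 0.2  0.3 -0.3] j [ 0.5   0.23 -0.11  1.24 -0.    0.73]
  turn z 0.000 then shift cm [-0.17  0.02 11.55]
wrist cap px [280. 215.] med [424.1 231.4] circ 425.3 230.9 r22.0 polar r 81.6 phi 2.925
box [410 206   6  65 131] ((533.28857421875, -343.0926818847656), 85.09386444091797) 0.0521
box [382 234  17  16 223] ((520.9590454101562, -284.6888122558594), 21.92559814453125) 0.0516
box [356 241  17  16 223] ((499.8535461425781, -215.12246704101562), 22.06308364868164) 0.0517
box [328 254  17  16 218] ((461.5352478027344, -140.98699951171875), 21.937986373901367) 0.0515
```

Request:
play_rows --moves '[[0.4, [-0.1, 0.05, 3.5], [0, 0, 0]], [0.4, [0, 0, 3.5], [0, 0, 0]], [0.4, [0, 0, 2.6], [0, 0, 0]], [0.4, [0, 0, 1.4], [0, 0, 0]], [0.4, [0, 0, 0.5], [0, 0, 0]], [0.4, [0, 0, 0], [0, 0, 0]], [-1, [0, 0, 0], [0, 0, 0]], [-1, [0, 0, 0], [0, 0, 0]], [-1, [0, 0, 0], [0, 0, 0]], [-1, [0, 0, 0], [0, 0, 0]], [-1, [0, 0, 0], [0, 0, 0]]]'

```text
clock: 29.55
eef_pos: [0.4262, 0.2329, 0.0824]
tool_rot: [0.115, 0.993, 0.001, 0.001]
ft_force: [0.5, 0.7, 5.3]
grip_width: 0.0425
```

```bash
python3 -c "
from h import *
go([.565,-.150,.20])"
```

```text
t29.6 at [0.4262 0.2329 0.0824] psi 2.910 tilt z [ 0.003  0.002 -1.   ] w 0.042 F [0.5 0.7 5.3] j [ 0.5   0.33 -0.29  0.95 -0.    0.73]
  turn z 0.000 then shift cm [-22.28 -34.09 -11.76]
```

Request:
play_rows --moves '[[-1, [0, 0, -1], [0, 0, 0]], [-1, [0, 0, -3.5], [0, 0, 0]], [-1, [0, 0, -3.6], [0, 0, 0]], [-1, [0, 0, -3.6], [0, 0, 0]], [-1, [-1.857, -2.841, 0], [0, 0, 0]], [-1, [-1.857, -2.841, 0], [0, 0, 0]], [-1, [-1.857, -2.841, 0], [0, 0, 0]], [-1, [-1.857, -2.841, 0], [0, 0, 0]], [-1, [-1.857, -2.841, 0], [0, 0, 0]], [-1, [-1.857, -2.841, 0], [0, 0, 0]], [-1, [-1.857, -2.841, 0], [0, 0, 0]], [-1, [-1.857, -2.841, 0], [0, 0, 0]]]'

```text
clock: 30.55
eef_pos: [0.5177, -0.0247, 0.198]
tool_rot: [0.115, 0.993, 0.0, -0.0]
ft_force: [1.3, 0.8, -1.7]
grip_width: 0.0425
```

Request:
play_rows --moves '[[-1, [-1.857, -2.841, 0], [0, 0, 0]], [-1, [-1.857, -2.841, 0], [0, 0, 0]], [-1, [-1.857, -2.841, 0], [0, 0, 0]], [-1, [-1.857, -2.841, 0], [0, 0, 0]], [-1, [0, 0, 0], [0, 0, 0]], [-1, [0, 0, 3], [0, 0, 0]], [-1, [0, 0, 3], [0, 0, 0]], [-1, [0, 0, 3], [0, 0, 0]], [-1, [0, 0, 0], [0, 0, 0]], [-1, [0, 0, 0], [0, 0, 0]], [-1, [0, 0, 0], [0, 0, 0]]]'

```text
clock: 31.47
eef_pos: [0.5647, -0.1506, 0.1095]
tool_rot: [0.115, 0.993, -0.0, 0.001]
ft_force: [0.9, 0.0, -0.3]
grip_width: 0.0426
```

```bash
python3 -c "
from h import *
go([.565,-.150,.0225])"
```

```text
t31.5 at [ 0.5647 -0.1506  0.1095] psi 2.911 tilt z [ 0.002 -0.    -1.   ] w 0.043 F [ 0.9  0.  -0.3] j [-0.26  0.48  0.03  1.12  0.   -0.03]
  turn z 0.000 then shift cm [-0.02  0.07  8.7 ]
```

Request:
play_rows --moves '[[-1, [0, 0, 3], [0, 0, 0]], [-1, [0, 0, 3], [0, 0, 0]], [-1, [0, 0, 1.6], [0, 0, 0]], [-1, [0, 0, 0.8], [0, 0, 0]], [-1, [0, 0, 0.3], [0, 0, 0]], [-1, [0, 0, 0], [0, 0, 0]], [-1, [0, 0, 0], [0, 0, 0]], [0.2, [0, 0, 0], [0, 0, 0]], [0.2, [0, 0, 0], [0, 0, 0]], [0.2, [0, 0, 0], [0, 0, 0]]]'

```text
clock: 32.3
eef_pos: [0.5647, -0.1509, 0.0222]
tool_rot: [0.115, 0.993, -0.0, 0.001]
ft_force: [-0.2, 0.1, -0.5]
grip_width: 0.0517
```

Request:
play_rows --moves '[[0.2, [0, 0, -1], [0, 0, 0]], [0.2, [0, 0, -3], [0, 0, 0]], [0.2, [0, 0, -3.4], [0, 0, 0]], [0.35, [0, 0, -3.4], [0, 0, 0]], [0.35, [0, 0, -3.4], [0, 0, 0]], [0.4, [0, 0, -3.3], [0, 0, 0]], [0.4, [0.55, 3.56, 0], [0, 0, 0]], [0.4, [0.55, 3.56, 0], [0, 0, 0]], [0.4, [0.55, 3.56, 0], [0, 0, 0]], [0.4, [0.55, 3.56, 0], [0, 0, 0]], [0.4, [0.55, 3.56, 0], [0, 0, 0]], [0.4, [0.55, 3.56, 0], [0, 0, 0]]]'

```text
clock: 33.3
eef_pos: [0.5806, 0.0664, 0.1973]
tool_rot: [0.116, 0.993, 0.0, 0.001]
ft_force: [1.1, 0.4, -0.2]
grip_width: 0.0599
```

Request:
play_rows --moves '[[0.4, [0.55, 3.56, 0], [0, 0, 0]], [0.4, [0.55, 3.56, 0], [0, 0, 0]], [0.4, [0.55, 3.56, 0], [0, 0, 0]], [0.4, [0.55, 3.56, 0], [0, 0, 0]], [0.4, [0, 0, 0], [0, 0, -0.09]], [0.4, [0, 0, 0], [0, 0, -0.09]], [0.4, [0, 0, 0], [0, 0, 0]], [0.4, [0, 0, 0], [0, 0, 0]], [0.4, [0, 0, 0], [0, 0, 0]]]'

```text
clock: 34.05
eef_pos: [0.592, 0.208, 0.1966]
tool_rot: [0.027, 1.0, 0.0, 0.0]
ft_force: [0.3, -0.1, -0.5]
grip_width: 0.0599
```

```bash
python3 -c "
from h import *
import meas
go([.5930,.2095,.081]); im,W,T,K=shot('top'); shot('wrist'); meas.caps('wrist'); meas.inbox()"
```

```text
t34.0 at [0.592  0.208  0.1966] psi 3.088 tilt z [ 0.  0. -1.] w 0.060 F [ 0.3 -0.1 -0.5] j [0.34 0.51 0.31 1.37 0.   0.39]
  turn z 0.000 then shift cm [-0.1   0.15 11.56]
wrist cap px [284. 214.] med [592.1 209.5] circ 593.4 209.6 r22.0 polar r 88.5 phi -0.043
box [410 206   6  65 136] ((533.0343627929688, -342.976806640625), 85.23467254638672) 0.0519
box [332 216  17  16 207] ((564.6752319335938, -151.2946319580078), 21.6612606048584) 0.0518
box [382 234  17  16 219] ((521.3134765625, -284.8974304199219), 21.961538314819336) 0.0517
box [356 241  17  16 220] ((500.21209716796875, -215.01058959960938), 22.065471649169922) 0.0516
box [328 254  17  16 219] ((461.6029357910156, -141.37240600585938), 21.881227493286133) 0.0515
```

Request:
play_rows --moves '[[0.4, [-0.1, 0.15, 3.5], [0, 0, 0]], [0.4, [0, 0, 3.5], [0, 0, 0]], [0.4, [0, 0, 2.6], [0, 0, 0]], [0.4, [0, 0, 1.4], [0, 0, 0]], [0.4, [0, 0, 0.5], [0, 0, 0]], [0.4, [0, 0, 0], [0, 0, 0]], [-1, [0, 0, 0], [0, 0, 0]], [-1, [0, 0, 0], [0, 0, 0]], [-1, [0, 0, 0], [0, 0, 0]], [-1, [0, 0, 0], [0, 0, 0]], [-1, [0, 0, 0], [0, 0, 0]]]'

```text
clock: 35.07
eef_pos: [0.5943, 0.2102, 0.0829]
tool_rot: [0.026, 1.0, 0.001, 0.002]
ft_force: [-0.3, -0.6, 5.2]
grip_width: 0.0425
```

```bash
python3 -c "
from h import *
go([.578,-.225,.20])"
```

```text
t35.1 at [0.5943 0.2102 0.0829] psi 3.090 tilt z [ 0.003  0.001 -1.   ] w 0.042 F [-0.3 -0.6  5.2] j [ 0.34  0.59  0.14  1.12 -0.    0.39]
  turn z 0.000 then shift cm [ -0.61 -43.55 -11.71]
```

Request:
play_rows --moves '[[-1, [0, 0, -1], [0, 0, 0]], [-1, [0, 0, -3.5], [0, 0, 0]], [-1, [0, 0, -3.6], [0, 0, 0]], [-1, [0.6, 0, -3.6], [0, 0, 0]], [-1, [0.6, -3.63, 0], [0, 0, 0]], [-1, [0, -3.63, 0], [0, 0, 0]], [-1, [0, -3.63, 0], [0, 0, 0]], [-1, [0, -3.63, 0], [0, 0, 0]], [-1, [0, -3.63, 0], [0, 0, 0]], [-1, [0, -3.63, 0], [0, 0, 0]], [-1, [0, -3.63, 0], [0, 0, 0]], [-1, [0, -3.63, 0], [0, 0, 0]]]'

```text
clock: 36.07
eef_pos: [0.5655, -0.0811, 0.1986]
tool_rot: [0.026, 1.0, 0.0, -0.0]
ft_force: [-0.3, -1.1, -0.2]
grip_width: 0.0422
```

Request:
play_rows --moves '[[-1, [0, -3.63, 0], [0, 0, 0]], [-1, [0, -3.63, 0], [0, 0, 0]], [-1, [0, -3.63, 0], [0, 0, 0]], [-1, [0, -3.63, 0], [0, 0, 0]], [-1, [0, 0, 0], [0, 0, 0]], [-1, [0, 0, 3], [0, 0, 0]], [-1, [0, 0, 3], [0, 0, 0]], [-1, [0, 0, 3], [0, 0, 0]], [-1, [0, 0, 0], [0, 0, 0]], [-1, [0, 0, 0], [0, 0, 0]], [-1, [0, 0, 0], [0, 0, 0]]]'

```text
clock: 36.98
eef_pos: [0.5596, -0.2246, 0.1097]
tool_rot: [0.026, 1.0, -0.0, 0.001]
ft_force: [1.2, -1.1, -0.5]
grip_width: 0.0424
```

```bash
python3 -c "
from h import *
go([.575,-.223,.0225])"
```

```text
t37.0 at [ 0.5596 -0.2246  0.1097] psi 3.091 tilt z [ 0.002 -0.001 -1.   ] w 0.042 F [ 1.2 -1.1 -0.5] j [-0.38  0.51  0.09  1.14  0.   -0.33]
  turn z 0.000 then shift cm [-1.53  0.24  8.72]
```

Request:
play_rows --moves '[[-1, [-1.5, 0.2, 0], [0, 0, 0]], [-1, [0, 0, 3], [0, 0, 0]], [-1, [0, 0, 3], [0, 0, 0]], [-1, [0, 0, 1.6], [0, 0, 0]], [-1, [0, 0, 0.8], [0, 0, 0]], [-1, [0, 0, 0.3], [0, 0, 0]], [-1, [0, 0, 0], [0, 0, 0]], [-1, [0, 0, 0], [0, 0, 0]], [0.2, [0, 0, 0], [0, 0, 0]], [0.2, [0, 0, 0], [0, 0, 0]], [0.2, [0, 0, 0], [0, 0, 0]]]'

```text
clock: 37.9
eef_pos: [0.5747, -0.2237, 0.0222]
tool_rot: [0.026, 1.0, -0.0, 0.001]
ft_force: [0.1, -0.1, 0.1]
grip_width: 0.0509
```

Request:
play_rows --moves '[[0.2, [0, 0, -1], [0, 0, 0]], [0.2, [0, 0, -3], [0, 0, 0]], [0.2, [0, 0, -3.4], [0, 0, 0]], [0.1, [1.5, 0, -3.4], [0, 0, 0]], [0.1, [2, 0, -3.4], [0, 0, 0]], [0.1, [2, 0, -3.4], [0, 0, 0]], [0.1, [2, 0, -3.4], [0, 0, 0]], [0, [2, 0, -3.4], [0, 0, 0]], [0, [0, 0, -3.4], [0, 0, 0]], [0, [0, 0, -3.4], [0, 0, 0]], [0, [0, 0, -3], [0, 0, 0]], [0, [0, 0, 0], [0, 0, 0]]]'

```text
clock: 38.9
eef_pos: [0.4802, -0.2192, 0.3713]
tool_rot: [0.026, 1.0, -0.003, 0.006]
ft_force: [0.1, -0.1, 0.4]
grip_width: 0.0425
```

Request:
play_rows --moves '[[-0.1, [0, 0, 0], [0, 0, 0.125]], [-0.1, [0, 0, 0], [0, 0, 0.125]], [-0.1, [0, 0, 0], [0, 0, 0.125]], [-0.1, [0, 0, 0], [0, 0, 0.125]], [-0.1, [0, 0, 0], [0, 0, 0.125]], [-0.1, [0, 0, 0], [0, 0, 0.125]], [-0.1, [0, 0, 0], [0, 0, 0.125]], [-0.1, [0, 0, 0], [0, 0, 0.125]], [-0.1, [0, 0, 0], [0, 0, 0.125]], [-0.1, [0, 0, 0], [0, 0, 0.125]], [-0.1, [0, 0, 0], [0, 0, 0.125]], [-0.1, [0, 0, 0], [0, 0, 0.125]]]'

```text
clock: 39.9
eef_pos: [0.4786, -0.2183, 0.3634]
tool_rot: [0.702, 0.712, 0.0, 0.0]
ft_force: [-0.5, 0.2, 0.5]
grip_width: 0.0389
```

```bash
python3 -c "
from h import *
import meas
go([.68,-.208,.35],1.59); im,W,T,K=shot('wrist','n.png'); 
x,y,Z=W[...,0],W[...,1],W[...,2]
m=(Z>.305)&(Z<.34)&(x>.64)&(x<.74)&(y<-.12)&(y>-.3); print(m.sum(),np.nanpercentile(W[m],[2,50,98],axis=0).round(4))
v,u=np.where(m); print(u.min(),u.max(),v.min(),v.max())
"
```

```text
t39.9 at [ 0.4786 -0.2183  0.3634] psi 1.584 tilt z [ 0. -0. -1.] w 0.039 F [-0.5  0.2  0.5] j [-0.43  0.28  0.4   1.69  0.    1.13]
  turn z -0.006 then shift cm [ 0.64 20.16  1.34]
0 [nan nan nan]
  return np.nanmean(a, axis, out=out, keepdims=keepdims)
Traceback (most recent call last):
ValueError: zero-size array to reduction operation minimum which has no identity
```

View pics/n.png

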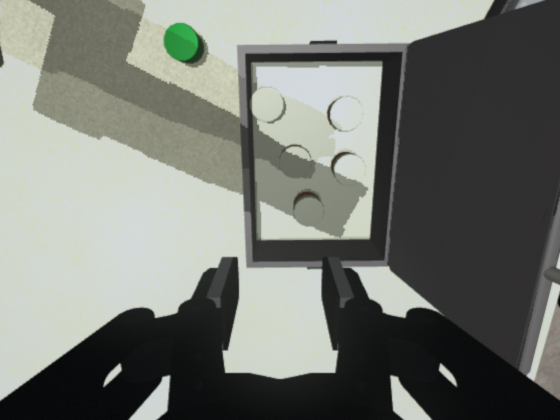

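All five jars stand upright in the box: (268,104), (345,113), (348,166), (296,155) and (308,208). The lid stands open on the right.

```bash
python3 -c "
from h import *
im,W,T,K=shot('top'); x,y,Z=W[...,0],W[...,1],W[...,2]
m=(Z>.29)&(Z<.345)&(x>.62)&(x<.76)&(y<-.1)&(y>-.32); v,u=np.where(m); print(m.sum(),u.min(),u.max(),v.min(),v.max()); q=W[m]; print(np.percentile(q,[2,50,98],axis=0).round(4))
go([.68,-.208,.36],1.59)
"
```

```text
396 336 436 144 159
[[ 0.6684 -0.2759  0.2902]
 [ 0.6773 -0.2107  0.326 ]
 [ 0.6854 -0.1589  0.3302]]
t40.0 at [ 0.4786 -0.2183  0.3634] psi 1.591 tilt z [ 0. -0. -1.] w 0.038 F [-0.2  0.3  0.2] j [-0.43  0.28  0.4   1.69 -0.    1.12]
  turn z 0.001 then shift cm [ 0.64 20.15  0.34]
```

Request:
play_rows --moves '[[-0.2, [0.6, 2.9, 0], [0, 0, 0]], [-0.2, [0, 2.9, 0], [0, 0, 0]], [-0.2, [0, 2.9, 0], [0, 0, 0]], [-0.2, [0, 2.9, 0], [0, 0, 0]], [-0.2, [0, 2.9, 0], [0, 0, 0]], [-0.2, [0, 2.9, 0], [0, 0, 0]], [-0.2, [0, 2.7, 0], [0, 0, 0]], [-0.2, [0, 0, 0], [0, 0, 0]], [-0.2, [0, 0, 0], [0, 0, 0]], [-0.2, [0, 0, 0], [0, 0, 0]]]'

```text
clock: 40.83
eef_pos: [0.6743, -0.2072, 0.3597]
tool_rot: [0.699, 0.715, 0.001, 0.003]
ft_force: [-0.5, -0.2, 1.3]
grip_width: 0.034
```

```bash
python3 -c "
from h import *
go([.68,-.210,.309]); im,W,T,K=shot('wrist','o.png')
"
```

```text
t40.8 at [ 0.6743 -0.2072  0.3597] psi 1.592 tilt z [ 0.006 -0.002 -1.   ] w 0.034 F [-0.5 -0.2  1.3] j [-0.3   0.81  1.28  2.03 -0.    1.25]
  turn z 0.000 then shift cm [-0.29  0.57  5.07]
```

View pics/o.png

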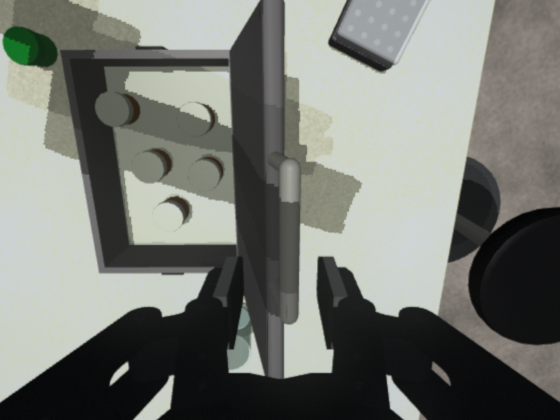

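The bar is at column 290, between the fingers (midpoint 281). Joint 3 is at its limit, and going down relieves it.

Request:
play_rows --moves '[[-0.2, [0, 0, 1], [0, 0, 0]], [-0.2, [0, 0.3, 1.5], [0, 0, 0]], [-0.2, [0, 0, 1], [0, 0, 0]], [-0.2, [0, 0, 0], [0, 0, 0]], [-0.2, [0, 0, 0], [0, 0, 0]]]'

```text
clock: 41.3
eef_pos: [0.677, -0.2076, 0.3284]
tool_rot: [0.7, 0.714, 0.003, 0.005]
ft_force: [1.1, 0.2, -0.9]
grip_width: 0.0341
```

```bash
python3 -c "
from h import *
go([.680,-.209,.309])"
```

```text
t41.3 at [ 0.677  -0.2076  0.3284] psi 1.590 tilt z [ 0.011 -0.003 -1.   ] w 0.034 F [ 1.1  0.2 -0.9] j [-0.3   0.74  1.06  1.88 -0.    1.25]
  turn z 0.000 then shift cm [-0.15  0.3   1.94]
```

Request:
play_rows --moves '[[-0.2, [0, 0.3, 1], [0, 0, 0]], [-0.2, [0, 0, 0.9], [0, 0, 0]], [-0.2, [0, 0, 0], [0, 0, 0]], [-0.2, [0, 0, 0], [0, 0, 0]], [-1, [0, 0, 0], [0, 0, 0]], [-1, [0, 0, 0], [0, 0, 0]], [-1, [0, 0, 0], [0, 0, 0]], [-1, [0, 0, 0], [0, 0, 0]], [-1, [0, 0, 0], [0, 0, 0]]]'

```text
clock: 42.05
eef_pos: [0.6799, -0.2073, 0.3075]
tool_rot: [0.7, 0.714, 0.001, 0.003]
ft_force: [-4.5, 0.6, 4.8]
grip_width: 0.01
```

```bash
python3 -c "
from h import *
go([.680,-.209,.309])
th=1.79-np.r_[0,np.cumsum([.02,.035]+[.05]*33+[.04,.03,.015])]; print(th[-1])
y=23.2*-np.diff(np.cos(th)); z=-23.2*np.diff(np.sin(th))
print(' '.join('%d:%.2f[%.2f,%.2f]'%(i,th[i+1],y[i],z[i]) for i in range(len(y))))
"
```

```text
t42.0 at [ 0.6799 -0.2073  0.3075] psi 1.590 tilt z [ 0.007 -0.003 -1.   ] w 0.010 F [-4.5  0.6  4.8] j [-0.3   0.74  0.99  1.82 -0.    1.26]
  turn z 0.000 then shift cm [-0.17  0.   -0.15]
-8.881784197001252e-16
0:1.77[-0.45,-0.10] 1:1.74[-0.80,-0.15] 2:1.69[-1.15,-0.16] 3:1.64[-1.16,-0.10] 4:1.58[-1.16,-0.05] 5:1.54[-1.16,0.01] 6:1.49[-1.16,0.07] 7:1.44[-1.15,0.13] 8:1.39[-1.14,0.19] 9:1.33[-1.13,0.24] 10:1.29[-1.12,0.30] 11:1.23[-1.10,0.35] 12:1.19[-1.09,0.41] 13:1.13[-1.06,0.46] 14:1.08[-1.04,0.52] 15:1.03[-1.01,0.57] 16:0.98[-0.98,0.62] 17:0.93[-0.95,0.67] 18:0.88[-0.92,0.71] 19:0.83[-0.88,0.76] 20:0.78[-0.84,0.80] 21:0.73[-0.80,0.84] 22:0.68[-0.76,0.88] 23:0.63[-0.71,0.92] 24:0.58[-0.66,0.95] 25:0.53[-0.62,0.98] 26:0.48[-0.57,1.01] 27:0.43[-0.51,1.04] 28:0.38[-0.46,1.06] 29:0.33[-0.41,1.09] 30:0.28[-0.35,1.10] 31:0.23[-0.30,1.12] 32:0.18[-0.24,1.13] 33:0.13[-0.18,1.15] 34:0.08[-0.13,1.15] 35:0.04[-0.06,0.93] 36:0.01[-0.02,0.70] 37:-0.00[-0.00,0.35]
```

Request:
play_rows --moves '[[-1, [0, -0.45, -0.1], [0, 0, 0]], [-1, [0, -0.8, -0.15], [0, 0, 0]], [-1, [0, -1.15, -0.16], [0, 0, 0]], [-1, [0, -1.16, -0.1], [0, 0, 0]], [-1, [0, -1.16, -0.05], [0, 0, 0]], [-1, [0, -1.16, 0], [0, 0, 0]], [-1, [0, -1.16, 0.07], [0, 0, 0]], [-1, [0, -1.15, 0.13], [0, 0, 0]], [-1, [0, -1.14, 0.19], [0, 0, 0]], [-1, [0, -1.13, 0.24], [0, 0, 0]], [-1, [0, -1.12, 0.3], [0, 0, 0]], [-1, [0, -1.1, 0.35], [0, 0, 0]]]'

```text
clock: 43.05
eef_pos: [0.5546, -0.2103, 0.3001]
tool_rot: [0.7, 0.714, 0.003, 0.005]
ft_force: [-0.1, -0.3, 6.5]
grip_width: 0.0096
```

Request:
play_rows --moves '[[-1, [0, -1.09, 0.41], [0, 0, 0]], [-1, [0, -1.06, 0.46], [0, 0, 0]], [-1, [0, -1.04, 0.52], [0, 0, 0]], [-1, [0, -1.01, 0.57], [0, 0, 0]], [-1, [0, -0.98, 0.62], [0, 0, 0]], [-1, [0, -0.95, 0.67], [0, 0, 0]], [-1, [0, -0.92, 0.71], [0, 0, 0]], [-1, [0, -0.88, 0.76], [0, 0, 0]], [-1, [0, -0.84, 0.8], [0, 0, 0]], [-1, [0, -0.8, 0.84], [0, 0, 0]], [-1, [0, -0.76, 0.88], [0, 0, 0]], [-1, [0, -0.71, 0.92], [0, 0, 0]]]'

```text
clock: 44.05
eef_pos: [0.4427, -0.2128, 0.2165]
tool_rot: [0.7, 0.714, 0.0, 0.003]
ft_force: [-5.9, -1.1, 4.7]
grip_width: 0.01
```

```bash
python3 -c "
from h import *
th=.635
go([.629-.232*np.cos(th),-.21,.083+.232*np.sin(th)])"
```

```text
t44.0 at [ 0.4427 -0.2128  0.2165] psi 1.590 tilt z [ 0.006 -0.004 -1.   ] w 0.010 F [-5.9 -1.1  4.7] j [-0.45  0.22 -0.05  1.28 -0.    1.1 ]
  turn z 0.000 then shift cm [ 0.28 -0.04 -0.41]
```

Request:
play_rows --moves '[[-1, [0, -0.66, 0.95], [0, 0, 0]], [-1, [0, -0.62, 0.98], [0, 0, 0]], [-1, [0, -0.57, 1.01], [0, 0, 0]], [-1, [0, -0.51, 1.04], [0, 0, 0]], [-1, [0, -0.46, 1.06], [0, 0, 0]], [-1, [0, -0.41, 1.09], [0, 0, 0]], [-1, [0, -0.35, 1.1], [0, 0, 0]], [-1, [0, -0.3, 1.12], [0, 0, 0]], [-1, [0, -0.24, 1.13], [0, 0, 0]], [-1, [0, -0.18, 0.9], [0, 0, 0]], [-1, [0, -0.1, 0.6], [0, 0, 0]], [-1, [0, 0, 0], [0, 0, 0]]]'

```text
clock: 45.05
eef_pos: [0.3972, -0.2138, 0.1039]
tool_rot: [0.701, 0.713, -0.002, 0.001]
ft_force: [-6.8, -3.9, 0.0]
grip_width: 0.0097
```

```bash
python3 -c "
from h import *
go([.3965,-.2145,.083])"
```

```text
t45.0 at [ 0.3972 -0.2138  0.1039] psi 1.589 tilt z [-0.001 -0.004 -1.   ] w 0.010 F [-6.8 -3.9  0. ] j [-0.49  0.25 -0.34  0.98 -0.    1.06]
  turn z 0.000 then shift cm [-0.07 -0.08  2.09]
```

Request:
play_rows --moves '[[-1, [0, 0, 0.5], [0, 0, 0]], [-1, [0, 0, 0.5], [0, 0, 0]], [-1, [0, 0, 0.4], [0, 0, 0]], [-1, [0, 0, 0.3], [0, 0, 0]], [-1, [0, 0, 0.2], [0, 0, 0]], [-1, [0, 0, 0.1], [0, 0, 0]], [-1, [0, 0, 0], [0, 0, 0]], [-1, [0, 0, 0], [0, 0, 0]]]'

```text
clock: 45.72
eef_pos: [0.3954, -0.2138, 0.0839]
tool_rot: [0.701, 0.713, -0.003, -0.0]
ft_force: [-10.8, -5.7, -1.5]
grip_width: 0.0096
```

Request:
play_rows --moves '[[-1, [0, 0, 0.1], [0, 0, 0]], [-1, [0, 0, 0.1], [0, 0, 0]], [-1, [0, 0, 0], [0, 0, 0]], [-1, [0, 0, 0], [0, 0, 0]]]'

```text
clock: 46.05
eef_pos: [0.3954, -0.2138, 0.0819]
tool_rot: [0.701, 0.713, -0.003, -0.001]
ft_force: [-11.7, -5.0, 0.1]
grip_width: 0.0099
```

Request:
play_rows --moves '[[-1, [0, 0, 0.1], [0, 0, 0]], [-1, [0, 0, 0.1], [0, 0, 0]], [-1, [0, 0, 0.1], [0, 0, 0]], [-1, [0, 0, 0], [0, 0, 0]], [-1, [0, 0, 0], [0, 0, 0]]]'

```text
clock: 46.47
eef_pos: [0.3952, -0.2138, 0.0789]
tool_rot: [0.701, 0.713, -0.003, -0.001]
ft_force: [-11.9, -5.8, -1.4]
grip_width: 0.0099
```

Request:
play_rows --moves '[[-1, [0, 0, 0.1], [0, 0, 0]], [-1, [0, 0, 0.1], [0, 0, 0]], [-1, [0, 0, 0.1], [0, 0, 0]], [-1, [0, 0, 0.1], [0, 0, 0]], [-1, [0, 0, 0], [0, 0, 0]], [-1, [0, 0, 0], [0, 0, 0]]]'

```text
clock: 46.97
eef_pos: [0.3952, -0.2138, 0.0749]
tool_rot: [0.701, 0.713, -0.003, -0.001]
ft_force: [-11.2, -5.6, -0.3]
grip_width: 0.0097
```

```bash
python3 -c "
from h import *
go([.397,-.2145,.078]); im,W,T,K=shot('top'); x,y,Z=W[...,0],W[...,1],W[...,2]
for a,b in ((.45,.5),(.5,.55),(.55,.6)):
  m=(x>a)&(x<b)&(y<-.12)&(y>-.16)&(Z>.05); print(a,np.median(Z[m]).round(4),m.sum())
"
```

```text
t47.0 at [ 0.3952 -0.2138  0.0749] psi 1.588 tilt z [-0.006 -0.004 -1.   ] w 0.010 F [-11.2  -5.6  -0.3] j [-0.49  0.28 -0.38  0.91 -0.01  1.06]
  turn z 0.000 then shift cm [-0.07  0.18 -0.31]
0.45 0.1066 322
0.5 0.1063 316
0.55 0.1056 300
```

Request:
play_rows --moves '[[-1, [0, 0, 0.1], [0, 0, 0]], [-1, [0, 0, 0.1], [0, 0, 0]], [-1, [0, 0, 0.1], [0, 0, 0]], [-1, [0, 0, 0], [0, 0, 0]], [-1, [0, 0, 0], [0, 0, 0]]]'

```text
clock: 47.43
eef_pos: [0.3952, -0.2138, 0.0725]
tool_rot: [0.701, 0.713, -0.003, -0.0]
ft_force: [-13.6, -4.8, 4.6]
grip_width: 0.0095
```

Request:
play_rows --moves '[[-0.3, [0, 0, 0], [0, 0, 0]], [-0.3, [0, 0, 0], [0, 0, 0]], [-0.3, [0, 0, 0], [0, 0, 0]], [-0.3, [0, 0, -1], [0, 0, 0]], [-0.3, [0, 0, -2], [0, 0, 0]], [-0.3, [0, 0, -3], [0, 0, 0]], [-0.3, [0, 0, -3], [0, 0, 0]], [-0.3, [0, 0, -3], [0, 0, -0.12]], [-0.3, [0, 0, -3], [0, 0, -0.12]], [-0.3, [0, 0, -2], [0, 0, -0.12]], [-0.3, [0, 0, 0], [0, 0, -0.12]], [-0.3, [0, 0, 0], [0, 0, -0.12]]]'

```text
clock: 48.43
eef_pos: [0.4014, -0.2132, 0.2458]
tool_rot: [0.455, 0.89, 0.001, 0.006]
ft_force: [0.1, 0.9, -1.5]
grip_width: 0.0297
```

Request:
play_rows --moves '[[-0.3, [0, 0, 0], [0, 0, -0.121]], [-0.3, [0, 0, 0], [0, 0, -0.121]], [-0.3, [0, 0, 0], [0, 0, -0.121]], [-0.3, [0, 0, 0], [0, 0, -0.121]], [-0.3, [0, 0, 0], [0, 0, -0.121]], [-0.3, [0, 0, 0], [0, 0, -0.121]], [-0.3, [0, 0, 0], [0, 0, -0.121]], [-0.3, [0, 0, 0], [0, 0, -0.121]], [-0.3, [0, 0, 0], [0, 0, -0.121]], [-0.3, [0, 0, 0], [0, 0, -0.121]], [-0.3, [0, 0, 0], [0, 0, -0.121]], [-0.3, [0, 0, 0], [0, 0, -0.121]]]'

```text
clock: 49.43
eef_pos: [0.4003, -0.2126, 0.2437]
tool_rot: [-0.251, 0.968, -0.002, 0.003]
ft_force: [-0.5, 0.7, -0.7]
grip_width: 0.0299
```

Request:
play_rows --moves '[[-0.3, [0, 0, 0], [0, 0, -0.121]], [-0.3, [0, 0, 0], [0, 0, -0.121]], [-0.3, [0, 0, 0], [0, 0, -0.121]], [-0.3, [0, 0, 0], [0, 0, -0.121]], [-0.3, [0, 0, 0], [0, 0, -0.121]], [-0.3, [0, 0, 0], [0, 0, -0.121]], [-0.3, [0, 0, 0], [0, 0, -0.121]], [-0.3, [0, 0, 0], [0, 0, -0.121]], [-0.3, [0, 0, 0], [0, 0, 0]]]'

```text
clock: 50.18
eef_pos: [0.4002, -0.2126, 0.2437]
tool_rot: [-0.671, 0.741, -0.003, 0.002]
ft_force: [1.3, -0.1, -0.3]
grip_width: 0.0299
```

```bash
python3 -c "
from h import *
go([.5615,.376,.22],4.609)
im,W,T,K=shot('top'); x,y,Z=W[...,0],W[...,1],W[...,2]
for a,b in ((.45,.5),(.5,.55),(.55,.6)):
  m=(x>a)&(x<b)&(y<-.12)&(y>-.16)&(Z>.05); print(a,np.median(Z[m]).round(4),m.sum())
"
```

```text
t50.2 at [ 0.4002 -0.2126  0.2437] psi -1.670 tilt z [ 0.007 -0.002 -1.   ] w 0.030 F [ 1.3 -0.1 -0.3] j [-0.49  0.14 -0.09  1.34  0.   -1.96]
  turn z 0.004 then shift cm [-60.21  -9.97   2.37]
0.45 0.105 320
0.5 0.1053 318
0.55 0.1053 300
```

Request:
play_rows --moves '[[-0.3, [-3.76, -0.623, 0], [0, 0, 0]], [-0.3, [-3.76, -0.623, 0], [0, 0, 0]], [-0.3, [-3.76, -0.623, 0], [0, 0, 0]], [-0.3, [-3.76, -0.623, 0], [0, 0, 0]], [-0.3, [-3.76, -0.623, 0], [0, 0, 0]], [-0.3, [-3.76, -0.623, 0], [0, 0, 0]], [-0.3, [-3.76, -0.623, 0], [0, 0, 0]], [-0.3, [-3.76, -0.623, 0], [0, 0, 0]], [-0.3, [-3.76, -0.623, 0], [0, 0, 0]], [-0.3, [-3.76, -0.623, 0], [0, 0, 0]], [-0.3, [-3.76, -0.623, 0], [0, 0, 0]], [-0.3, [-3.76, -0.623, 0], [0, 0, 0]]]'

```text
clock: 51.23
eef_pos: [0.5202, 0.2309, 0.2434]
tool_rot: [-0.669, 0.743, -0.002, 0.002]
ft_force: [1.0, -0.3, 0.3]
grip_width: 0.0296
```

Request:
play_rows --moves '[[-0.3, [-3.76, -0.623, 0], [0, 0, 0]], [-0.3, [-3.76, -0.623, 0], [0, 0, 0]], [-0.3, [-3.76, -0.623, 1], [0, 0, 0]], [-0.3, [-3.76, -0.623, 1], [0, 0, 0]], [-0.3, [0, 0, 0], [0, 0, 0]], [-0.3, [0, 0, 0], [0, 0, 0]], [-0.3, [0, 0, 0], [0, 0, 0]]]'

```text
clock: 51.82
eef_pos: [0.5598, 0.3757, 0.2224]
tool_rot: [-0.67, 0.743, -0.002, 0.001]
ft_force: [-0.2, -0.5, -0.0]
grip_width: 0.0299
```

```bash
cat > pin.py <<'E'
from h import *
def pin(c=(.507,.2125),yaw=-.103,u0=None):
    "points over deck in changer frame coordinates (mm)"
    W=np.load("last_wrist.npz")["W"]; d=W[...,:2]-np.array(c)
    bx=d@[np.cos(yaw),np.sin(yaw)]; by=d@[-np.sin(yaw),np.cos(yaw)]
    return bx*1e3,by*1e3,W[...,2]*1e3,W
if __name__=="__main__":
    go([.5615,.376,.067]); im,W,T,K=shot("wrist","p.png")
    bx,by,z,W=pin()
    m=(z>72)&(z<125)&(by>138)&(by<215)&(abs(bx)<120)
    for a in range(138,215,6):
        k=m&(by>=a)&(by<a+6); 
        if k.sum(): print(a,k.sum(),"bx %.1f..%.1f med %.1f"%(*np.percentile(bx[k],[2,98]),np.median(bx[k])),"z",np.percentile(z[k],[2,50,98]).round(1),"hi bx>30:",np.median(bx[k&(bx>30)]).round(1) if (k&(bx>30)).sum() else None,(k&(bx>30)).sum())
E
python3 pin.py
```

```text
t51.8 at [0.5598 0.3757 0.2224] psi -1.674 tilt z [ 0.004 -0.003 -1.   ] w 0.030 F [-0.2 -0.5 -0. ] j [ 0.59  0.61  0.54  1.5  -0.   -0.87]
  turn z 0.000 then shift cm [-0.05 -0.16 15.54]
138 430 bx -70.4..41.4 med -38.0 z [ 75.3  90.4 100.8] hi bx>30: 37.7 90
144 458 bx -70.6..43.0 med -42.2 z [ 73.2  90.7 101.5] hi bx>30: 38.9 87
150 276 bx -69.5..45.2 med -39.0 z [ 74.8  91.  101.1] hi bx>30: 41.3 91
156 81 bx 37.2..47.3 med 42.2 z [87.8 91.6 93.8] hi bx>30: 42.2 81
162 89 bx 38.9..49.0 med 43.9 z [88.5 91.7 93.4] hi bx>30: 43.9 89
168 14 bx 40.0..47.9 med 42.7 z [88.6 91.4 93.1] hi bx>30: 42.7 14
```

View pics/p.png

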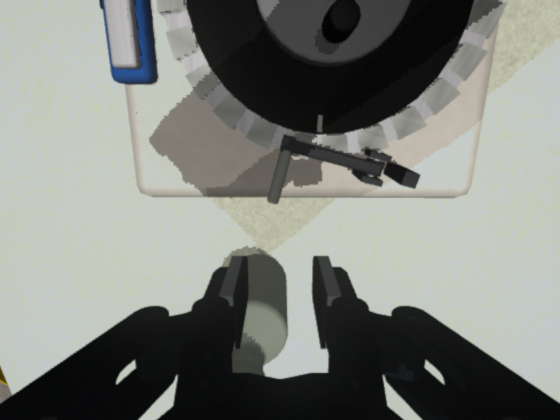

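The pin runs from (287,150) to (273,203), with the arm from (290,142) to the hinge near (390,172). The pawl is turned about 0.26 rad from the base axes, so I'm aligning the tool with the pin.

Request:
play_rows --moves '[[-0.3, [0, 0, 0], [0, 0, 0.085]], [-0.3, [0, 0, 0], [0, 0, 0.085]], [-0.3, [0, 0, 0], [0, 0, 0.085]], [-0.3, [1.2, -0.8, 2], [0, 0, 0]], [-0.3, [0, 0, 3], [0, 0, 0]], [-0.3, [0, 0, 3], [0, 0, 0]], [-0.3, [0, 0, 0], [0, 0, 0]], [-0.3, [0, 0, 0], [0, 0, 0]], [-0.3, [0, 0, 0], [0, 0, 0]]]'

```text
clock: 52.62
eef_pos: [0.5649, 0.3612, 0.1463]
tool_rot: [-0.57, 0.822, -0.002, 0.004]
ft_force: [0.4, -0.2, 0.7]
grip_width: 0.0298
```

```bash
python3 -c "
from h import *
go([.5634,.3615,.072]); im,W,T,K=shot('wrist','q.png')
o,q,M=pose(); L=(W-q)@M.as_matrix()*1e3  # tool frame mm
m=(W[...,2]>.083)&(W[...,2]<.1)&(abs(L[...,1])<14)&(L[...,0]>-30)&(L[...,0]<60)
for a in range(-30,60,5):
  k=m&(L[...,0]>=a)&(L[...,0]<a+5)
  if k.sum()>3: print(a,k.sum(),'ty',np.percentile(L[...,1][k],[3,50,97]).round(1),'z',np.percentile(W[...,2][k],[50,95]).round(4))
"
```

```text
t52.6 at [0.5649 0.3612 0.1463] psi -1.929 tilt z [ 0.008  0.    -1.   ] w 0.030 F [ 0.4 -0.2  0.7] j [ 0.57  0.62  0.37  1.31 -0.   -0.64]
  turn z 0.000 then shift cm [0.03 0.15 7.43]
-15 91 ty [-2.3  2.1  6.6] z [0.0917 0.0932]
-10 111 ty [-2.4  2.   6.6] z [0.0919 0.0931]
-5 106 ty [-2.3  2.   6.5] z [0.0918 0.093 ]
0 119 ty [-2.3  2.   6.4] z [0.0917 0.093 ]
5 116 ty [-2.3  2.5  7.1] z [0.0916 0.0931]
10 127 ty [-2.4  1.9  7. ] z [0.0916 0.0933]
15 127 ty [-2.3  1.9  6.9] z [0.0916 0.0932]
20 127 ty [-2.4  2.4  6.8] z [0.0917 0.0932]
25 127 ty [-2.3  2.4  6.7] z [0.0917 0.0931]
30 210 ty [-2.3  4.8 13.2] z [0.0915 0.0927]
35 238 ty [-2.3  5.6 13.6] z [0.0914 0.0923]
40 104 ty [-2.3  3.9 13. ] z [0.0902 0.0924]
```

View pics/q.png

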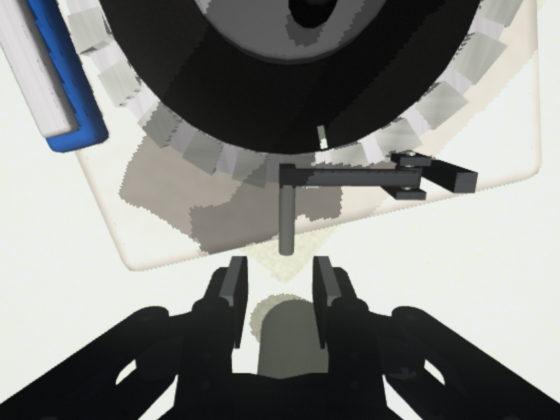

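The pin (288,185 to 288,252) is now parallel to the tool and about 2 mm off centre.

Request:
play_rows --moves '[[-0.3, [0, 0.2, 3], [0, 0, 0]], [-0.3, [0, 0, 2.4], [0, 0, 0]], [-0.3, [0, 0, 1.4], [0, 0, 0]], [-0.3, [0, 0, 0.6], [0, 0, 0]], [-0.3, [0, 0, 0], [0, 0, 0]], [-0.3, [0, 0, 0], [0, 0, 0]], [-1, [0, 0, 0], [0, 0, 0]], [-1, [0, 0, 0], [0, 0, 0]], [-1, [0, 0, 0], [0, 0, 0]], [-1, [0, 0, 0], [0, 0, 0]]]'

```text
clock: 53.5
eef_pos: [0.5621, 0.3636, 0.0713]
tool_rot: [-0.571, 0.821, -0.001, 0.003]
ft_force: [-4.8, 1.4, 6.3]
grip_width: 0.0077
```

```bash
python3 -c "
from h import *
go([.5634,.3615,.072])
th=np.r_[0,np.cumsum([.04]+[.08]*22+[.05]*2)]+.08; print(th[-1]-.08)
y=-7.524*np.diff(np.cos(th)); z=-7.524*np.diff(np.sin(th))
print(' '.join('%d:%.2f[%.2f,%.2f]'%(i,th[i+1]-.08,y[i],z[i]) for i in range(len(y))))
"
```

```text
t53.5 at [0.5621 0.3636 0.0713] psi -1.927 tilt z [ 0.006  0.002 -1.   ] w 0.008 F [-4.8  1.4  6.3] j [ 0.57  0.67  0.25  1.15 -0.   -0.64]
  turn z 0.000 then shift cm [ 0.15 -0.2  -0.07]
1.9000000000000006
0:0.04[0.03,-0.30] 1:0.12[0.10,-0.59] 2:0.20[0.14,-0.58] 3:0.28[0.19,-0.57] 4:0.36[0.23,-0.55] 5:0.44[0.28,-0.53] 6:0.52[0.32,-0.51] 7:0.60[0.36,-0.48] 8:0.68[0.40,-0.45] 9:0.76[0.43,-0.42] 10:0.84[0.46,-0.38] 11:0.92[0.49,-0.35] 12:1.00[0.52,-0.30] 13:1.08[0.54,-0.26] 14:1.16[0.56,-0.22] 15:1.24[0.58,-0.17] 16:1.32[0.59,-0.13] 17:1.40[0.60,-0.08] 18:1.48[0.60,-0.03] 19:1.56[0.60,0.02] 20:1.64[0.60,0.07] 21:1.72[0.59,0.11] 22:1.80[0.58,0.16] 23:1.85[0.36,0.12] 24:1.90[0.35,0.14]
```

Request:
play_rows --moves '[[-1, [0, 0.03, -0.3], [0, 0, 0]], [-1, [0, 0.1, -0.59], [0, 0, 0]], [-1, [0, 0.14, -0.58], [0, 0, 0]], [-1, [0, 0.19, -0.57], [0, 0, 0]], [-1, [0, 0.23, -0.55], [0, 0, 0]], [-1, [0, 0.28, -0.53], [0, 0, 0]], [-1, [0, 0.32, -0.51], [0, 0, 0]], [-1, [0, 0.36, -0.48], [0, 0, 0]], [-1, [0, 0.4, -0.45], [0, 0, 0]], [-1, [0, 0.43, -0.42], [0, 0, 0]], [-1, [0, 0.46, -0.38], [0, 0, 0]], [-1, [0, 0.49, -0.35], [0, 0, 0]]]'

```text
clock: 54.5
eef_pos: [0.5336, 0.3743, 0.129]
tool_rot: [-0.57, 0.822, -0.004, 0.006]
ft_force: [5.8, 2.1, 2.5]
grip_width: 0.0077
```

Request:
play_rows --moves '[[-1, [0, 0.52, -0.3], [0, 0, 0]], [-1, [0, 0.54, -0.26], [0, 0, 0]], [-1, [0, 0.56, -0.22], [0, 0, 0]], [-1, [0, 0.58, -0.17], [0, 0, 0]], [-1, [0, 0.59, -0.13], [0, 0, 0]], [-1, [0, 0.6, -0.08], [0, 0, 0]], [-1, [0, 0.6, -0.03], [0, 0, 0]], [-1, [0, 0.6, 0.02], [0, 0, 0]], [-1, [0, 0.6, 0.07], [0, 0, 0]], [-1, [0, 0.59, 0.11], [0, 0, 0]], [-1, [0, 0.58, 0.16], [0, 0, 0]], [-1, [0, 0, 0], [0, 0, 0]]]'

```text
clock: 55.5
eef_pos: [0.4719, 0.3982, 0.1396]
tool_rot: [-0.57, 0.821, -0.002, 0.006]
ft_force: [-2.6, 2.9, 14.9]
grip_width: 0.0071
```

```bash
python3 -c "
from h import *
th=1.88; go(np.array([.493,.388,.066])+.07524*np.array([np.cos(th)*.937,-np.cos(th)*.35,np.sin(th)]))"
```

```text
t55.5 at [0.4719 0.3982 0.1396] psi -1.928 tilt z [ 0.013  0.004 -1.   ] w 0.007 F [-2.6  2.9 14.9] j [ 0.7   0.51  0.16  1.21 -0.01 -0.51]
  turn z 0.000 then shift cm [ 0.22 -0.04  0.19]
```

Request:
play_rows --moves '[[-1, [0, 0.35, 0], [0, 0, 0]], [-1, [0, 0.3, 0.05], [0, 0, 0]], [-1, [0, 0, 0], [0, 0, 0]], [-0.4, [0, 0, 0], [0, 0, 0]], [-0.3, [0, 0, 0], [0, 0, 0]], [-0.3, [0, 0, 0], [0, 0, 0]], [-0.3, [0, 0, -1], [0, 0, 0]], [-0.3, [0, 0, -2.5], [0, 0, 0]], [-0.3, [0, 0, -3], [0, 0, 0]], [-0.3, [0, 0, 0], [0, 0, 0]], [-0.3, [0, 0, 0], [0, 0, 0]]]'

```text
clock: 56.42
eef_pos: [0.4649, 0.3994, 0.2013]
tool_rot: [-0.57, 0.821, -0.002, 0.004]
ft_force: [-0.4, 0.7, -0.4]
grip_width: 0.0299
```

```bash
python3 -c "
from h import *
go([.5136,.2557,.22]); im,W,T,K=shot('wrist','r.png')
im,W,T,K=shot('top'); x,y,Z=W[...,0],W[...,1],W[...,2]
k=(Z>.148)&(Z<.165)&(np.hypot(x-.507,y-.2125)<.06); print('knob',k.sum(),np.median(W[k],0).round(4))
"
```

```text
t56.4 at [0.4649 0.3994 0.2013] psi -1.928 tilt z [ 0.009  0.001 -1.   ] w 0.030 F [-0.4  0.7 -0.4] j [ 0.71  0.47  0.27  1.35 -0.   -0.5 ]
  turn z 0.000 then shift cm [11.76 -9.59 -1.87]
knob 45 [0.513  0.2539 0.1549]
```

View pics/r.png

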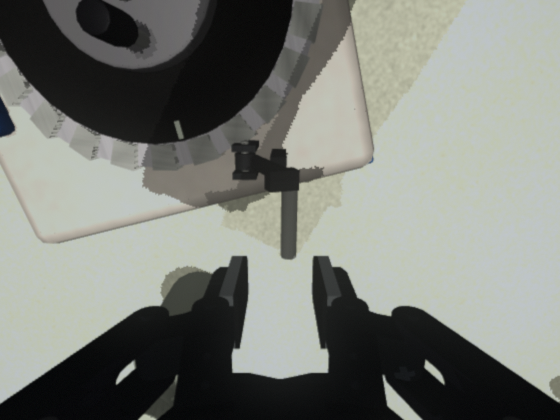

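The pawl lies on its rest with its pin at (289,220). Next is the crank knob.

Request:
play_rows --moves '[[0, [2.95, -2.4, 0], [0, 0, 0]], [0, [2.95, -2.4, 0], [0, 0, 0]], [0, [2.95, -2.4, 0], [0, 0, 0]], [0, [2.95, -2.4, 0], [0, 0, 0]], [0, [0, 0, 0], [0, 0, 0]], [0, [0, 0, 0], [0, 0, 0]], [0, [0, 0, 0], [0, 0, 0]]]'

```text
clock: 57.1
eef_pos: [0.5119, 0.2543, 0.198]
tool_rot: [-0.57, 0.822, -0.002, 0.001]
ft_force: [-0.8, 0.9, 0.2]
grip_width: 0.0428
```

```bash
python3 -c "
from h import *
go([.5133,.2550,.117]); im,W,T,K=shot('wrist')
d=np.hypot(W[...,0]-.513,W[...,1]-.255); k=(W[...,2]>.148)&(W[...,2]<.165)&(d<.02); p=(W[k][:,:2]*1000).astype(np.float32)
print('knob',k.sum(),np.median(W[k],0).round(4),cv2.minEnclosingCircle(p))
# drum / spindle
Z=W[...,2]; m=(Z>.0935)&(Z<.1)&(np.hypot(W[...,0]-.506,W[...,1]-.214)<.025); 
if m.sum()>20: print('spindle',m.sum(),cv2.minEnclosingCircle((W[m][:,:2]*1000).astype(np.float32)),np.median(W[m],0))
"
```

```text
t57.1 at [0.5119 0.2543 0.198 ] psi -1.929 tilt z [ 0.003 -0.002 -1.   ] w 0.043 F [-0.8  0.9  0.2] j [ 0.46  0.4   0.14  1.31 -0.   -0.75]
  turn z 0.000 then shift cm [-0.11 -0.11  8.1 ]
knob 752 [0.5129 0.2535 0.1551] ((513.4940795898438, 254.8603515625), 9.157341957092285)
spindle 1604 ((505.8663635253906, 213.9077606201172), 24.85678482055664) [0.5075951  0.21510264 0.09626741]
```

Request:
play_rows --moves '[[0, [-0.1, -0.1, 3], [0, 0, 0]], [0, [0, 0, 3], [0, 0, 0]], [0, [0, 0, 1.5], [0, 0, 0]], [0, [0, 0, 0.6], [0, 0, 0]], [0, [0, 0, 0], [0, 0, 0]], [0, [0, 0, 0], [0, 0, 0]], [-1, [0, 0, 0], [0, 0, 0]], [-1, [0, 0, 0], [0, 0, 0]], [-1, [0, 0, 0], [0, 0, 0]], [-1, [0, 0, 0], [0, 0, 0]]]'

```text
clock: 57.98
eef_pos: [0.5152, 0.2564, 0.12]
tool_rot: [-0.57, 0.821, -0.002, 0.004]
ft_force: [0.1, 2.7, 4.1]
grip_width: 0.0176
```

```bash
python3 -c "
from h import *
go([.5135,.2548,.117])
f=np.r_[1.404,1.404+np.cumsum([.05]+[.1]*15+[.05]*3)]; p=4*np.c_[np.cos(f),np.sin(f)]; d=np.diff(p,axis=0); s=-1.929
print(f[-1],' '.join('%d:%.2f[%.2f,%.2f]'%(i,f[i+1],a*np.cos(s)+b*np.sin(s),a*np.sin(s)-b*np.cos(s)) for i,(a,b) in enumerate(d)))"
```

```text
t58.0 at [0.5152 0.2564 0.12  ] psi -1.927 tilt z [ 0.008  0.001 -1.   ] w 0.018 F [0.1 2.7 4.1] j [ 0.46  0.45  0.01  1.12 -0.   -0.75]
  turn z 0.000 then shift cm [0.21 0.11 0.3 ]
3.104 0:1.45[0.04,0.20] 1:1.55[0.11,0.38] 2:1.65[0.15,0.37] 3:1.75[0.19,0.35] 4:1.85[0.22,0.33] 5:1.95[0.25,0.31] 6:2.05[0.28,0.28] 7:2.15[0.31,0.25] 8:2.25[0.33,0.22] 9:2.35[0.35,0.18] 10:2.45[0.37,0.15] 11:2.55[0.38,0.11] 12:2.65[0.39,0.07] 13:2.75[0.40,0.03] 14:2.85[0.40,-0.01] 15:2.95[0.40,-0.05] 16:3.00[0.20,-0.04] 17:3.05[0.19,-0.05] 18:3.10[0.19,-0.06]
```

Request:
play_rows --moves '[[-1, [0.04, 0.2, 0], [0, 0, 0]], [-1, [0.11, 0.38, 0], [0, 0, 0]], [-1, [0.15, 0.37, 0], [0, 0, 0]], [-1, [0.19, 0.35, 0], [0, 0, 0]], [-1, [0.22, 0.33, 0], [0, 0, 0]], [-1, [0.25, 0.31, 0], [0, 0, 0]], [-1, [0.28, 0.28, 0], [0, 0, 0]], [-1, [0.31, 0.25, 0], [0, 0, 0]], [-1, [0.33, 0.22, 0], [0, 0, 0]], [-1, [0.35, 0.18, 0], [0, 0, 0]], [-1, [0, 0, 0], [0, 0, 0]]]'

```text
clock: 58.9
eef_pos: [0.4788, 0.2465, 0.1199]
tool_rot: [-0.571, 0.821, 0.0, 0.003]
ft_force: [-6.9, 5.2, 10.4]
grip_width: 0.0173
```

Request:
play_rows --moves '[[-1, [0.37, 0.15, 0], [0, 0, 0]], [-1, [0.38, 0.11, 0], [0, 0, 0]], [-1, [0.39, 0.07, 0], [0, 0, 0]], [-1, [0.4, 0.03, 0], [0, 0, 0]], [-1, [0.4, -0.01, 0], [0, 0, 0]], [-1, [0.4, -0.05, 0], [0, 0, 0]], [-1, [0, 0, 0], [0, 0, 0]], [-1, [0, 0, 0], [0, 0, 0]]]'

```text
clock: 59.57
eef_pos: [0.4667, 0.2238, 0.1198]
tool_rot: [-0.571, 0.821, -0.001, 0.001]
ft_force: [-8.8, 0.7, 14.6]
grip_width: 0.0177
```

Request:
play_rows --moves '[[-1, [0.2, -0.04, 0], [0, 0, 0]], [-1, [0.19, -0.05, 0], [0, 0, 0]], [-1, [0.19, -0.06, 0], [0, 0, 0]], [-1, [0, 0, 0], [0, 0, 0]], [-1, [0, 0, 0], [0, 0, 0]]]'

```text
clock: 59.98
eef_pos: [0.4665, 0.2215, 0.1199]
tool_rot: [-0.571, 0.821, 0.002, 0.004]
ft_force: [-8.3, 12.1, 11.9]
grip_width: 0.0176
```

Request:
play_rows --moves '[[-1, [0.19, -0.07, 0], [0, 0, 0]], [-1, [0, 0, 0], [0, 0, 0]], [-1, [0, 0, 0], [0, 0, 0]]]'

```text
clock: 60.23
eef_pos: [0.4665, 0.2215, 0.1199]
tool_rot: [-0.572, 0.82, 0.004, 0.005]
ft_force: [-7.8, 17.3, 9.5]
grip_width: 0.0175
```

The platter is against its start stop: force builds up while the position holds.

Request:
play_rows --moves '[[0, [0, 0, 0], [0, 0, 0]], [0, [0, 0, 0], [0, 0, 0]], [0, [0, 0, 0], [0, 0, 0]], [0, [0, 0, -1.5], [0, 0, 0]], [0, [0, 0, -3], [0, 0, 0]], [0, [0, 0, -3.5], [0, 0, 0]], [-0.2, [-3, 1.2, 0], [0, 0, 0]], [-0.2, [-3, 1.2, 0], [0, 0, 0]], [-0.2, [-3, 1.2, 0], [0, 0, 0]], [-0.2, [-3, 1.2, 0], [0, 0, 0]], [-0.2, [-3, 1.2, 0], [0, 0, 0]]]'

```text
clock: 61.15
eef_pos: [0.4639, 0.3773, 0.1972]
tool_rot: [-0.57, 0.822, -0.003, 0.001]
ft_force: [0.7, -0.4, -0.3]
grip_width: 0.0342
```

Request:
play_rows --moves '[[-0.2, [-2, 0.6, 0], [0, 0, 0]], [-0.2, [0, 0, 0], [0, 0, 0]], [-0.2, [0, 0, 0], [0, 0, 0]], [-0.2, [0, 0, 0], [0, 0, 0]]]'

```text
clock: 61.48
eef_pos: [0.4651, 0.3966, 0.1969]
tool_rot: [-0.57, 0.822, -0.003, 0.001]
ft_force: [0.1, 0.1, 0.0]
grip_width: 0.0341
```

```bash
cat > pinm.py <<'E'
from h import *
go([.4649,.3994,.2013]); im,W,T,K=shot('wrist')
o,q,M=pose(); L=(W-q)@M.as_matrix()*1e3
m=(W[...,2]>.11)&(W[...,2]<.175)&(abs(L[...,1])<25)&(L[...,0]>-30)&(L[...,0]<60)
for a in range(-30,60,10):
  k=m&(L[...,0]>=a)&(L[...,0]<a+10)
  if k.sum()>3: print(a,k.sum(),'ty',np.percentile(L[...,1][k],[3,50,97]).round(1),'z',np.percentile(W[...,2][k],[5,50,95]).round(4))
d=np.hypot(W[...,0]-.507,W[...,1]-.215); k=(W[...,2]>.148)&(W[...,2]<.165)&(d<.065); print('knob wrist',k.sum(),np.median(W[k],0).round(4) if k.sum() else '')
im,W,T,K=shot('top'); d=np.hypot(W[...,0]-.507,W[...,1]-.215); k=(W[...,2]>.148)&(W[...,2]<.165)&(d<.065); print('knob top',k.sum(),W[k].mean(0).round(4))
E
python3 pinm.py
```

```text
t61.5 at [0.4651 0.3966 0.1969] psi -1.929 tilt z [ 0.004 -0.004 -1.   ] w 0.034 F [0.1 0.1 0. ] j [ 0.71  0.48  0.26  1.35 -0.01 -0.5 ]
  turn z 0.000 then shift cm [-0.25  0.12 -0.44]
-20 193 ty [-0.5  3.8  8.7] z [0.1494 0.152  0.1532]
-10 252 ty [-0.5  4.2  8.6] z [0.149  0.152  0.1533]
0 263 ty [-0.5  4.1  9. ] z [0.1483 0.1518 0.1533]
10 261 ty [-0.   4.1  8.8] z [0.1493 0.152  0.1533]
20 420 ty [-11.8   2.2   9.1] z [0.1492 0.153  0.1572]
30 733 ty [-12.5  -2.4   9. ] z [0.1152 0.1526 0.1572]
knob wrist 0 
knob top 51 [0.4671 0.219  0.1544]
```

Request:
play_rows --moves '[[-0.2, [-0.2, 0.42, 2], [0, 0, 0]], [-0.2, [0, 0, 2.4], [0, 0, 0]], [-0.2, [0, 0, 1.4], [0, 0, 0]], [-0.2, [0, 0, 0.6], [0, 0, 0]], [-0.2, [0, 0, 0], [0, 0, 0]], [-0.2, [0, 0, 0], [0, 0, 0]], [-1, [0, 0, 0], [0, 0, 0]], [-1, [0, 0, 0], [0, 0, 0]], [-1, [0, 0, 0], [0, 0, 0]], [-1, [0, 0, 0], [0, 0, 0]], [-1, [0, 0, 0], [0, 0, 0]]]'

```text
clock: 62.5
eef_pos: [0.4625, 0.4018, 0.135]
tool_rot: [-0.57, 0.821, -0.002, 0.003]
ft_force: [-1.8, 0.5, 5.7]
grip_width: 0.0077
```

```bash
python3 -c "
from h import *
go([.4651,.3994,.133])
th=1.95-np.r_[0,np.cumsum([.05]+[.08]*23)]+.08; print(th[-1]-.08)
y=-7.524*np.diff(np.cos(th)); z=-7.524*np.diff(np.sin(th))
print(' '.join('%d:%.2f[%.2f,%.2f]'%(i,th[i+1]-.08,y[i],z[i]) for i in range(len(y))))
"
```

```text
t62.5 at [0.4625 0.4018 0.135 ] psi -1.928 tilt z [ 0.007  0.    -1.   ] w 0.008 F [-1.8  0.5  5.7] j [ 0.72  0.51  0.15  1.2  -0.   -0.5 ]
  turn z 0.000 then shift cm [ 0.13 -0.32  0.2 ]
0.0599999999999994
0:1.90[-0.34,-0.16] 1:1.82[-0.56,-0.22] 2:1.74[-0.58,-0.17] 3:1.66[-0.59,-0.12] 4:1.58[-0.60,-0.08] 5:1.50[-0.60,-0.03] 6:1.42[-0.60,0.02] 7:1.34[-0.60,0.07] 8:1.26[-0.59,0.11] 9:1.18[-0.58,0.16] 10:1.10[-0.57,0.21] 11:1.02[-0.55,0.25] 12:0.94[-0.52,0.29] 13:0.86[-0.50,0.34] 14:0.78[-0.47,0.37] 15:0.70[-0.44,0.41] 16:0.62[-0.41,0.44] 17:0.54[-0.37,0.48] 18:0.46[-0.33,0.50] 19:0.38[-0.29,0.53] 20:0.30[-0.25,0.55] 21:0.22[-0.20,0.57] 22:0.14[-0.15,0.58] 23:0.06[-0.11,0.59]
```

Request:
play_rows --moves '[[-1, [0, -0.34, -0.16], [0, 0, 0]], [-1, [0, -0.56, -0.22], [0, 0, 0]], [-1, [0, -0.58, -0.17], [0, 0, 0]], [-1, [0, -0.59, -0.12], [0, 0, 0]], [-1, [0, -0.6, -0.08], [0, 0, 0]], [-1, [0, -0.6, -0.03], [0, 0, 0]], [-1, [0, -0.6, 0.02], [0, 0, 0]], [-1, [0, -0.6, 0.07], [0, 0, 0]], [-1, [0, -0.59, 0.11], [0, 0, 0]], [-1, [0, -0.58, 0.16], [0, 0, 0]], [-1, [0, -0.57, 0.21], [0, 0, 0]], [-1, [0, -0.55, 0.25], [0, 0, 0]]]'

```text
clock: 63.5
eef_pos: [0.5268, 0.3772, 0.1345]
tool_rot: [-0.57, 0.822, -0.002, 0.003]
ft_force: [-1.2, 0.1, 7.4]
grip_width: 0.0076
```

Request:
play_rows --moves '[[-1, [0, -0.52, 0.29], [0, 0, 0]], [-1, [0, -0.5, 0.34], [0, 0, 0]], [-1, [0, -0.47, 0.37], [0, 0, 0]], [-1, [0, -0.44, 0.41], [0, 0, 0]], [-1, [0, -0.41, 0.44], [0, 0, 0]], [-1, [0, -0.37, 0.48], [0, 0, 0]], [-1, [0, -0.33, 0.5], [0, 0, 0]], [-1, [0, -0.29, 0.53], [0, 0, 0]], [-1, [0, -0.25, 0.55], [0, 0, 0]], [-1, [0, -0.2, 0.57], [0, 0, 0]], [-1, [0, 0, 0], [0, 0, 0]]]'

```text
clock: 64.42
eef_pos: [0.561, 0.3639, 0.0868]
tool_rot: [-0.57, 0.822, -0.002, 0.001]
ft_force: [2.0, 0.9, 1.3]
grip_width: 0.0074
```

```bash
python3 -c "
from h import *
go([.5626,.3632,.0713])"
```

```text
t64.4 at [0.561  0.3639 0.0868] psi -1.928 tilt z [ 0.004 -0.002 -1.   ] w 0.007 F [2.  0.9 1.3] j [ 0.58  0.66  0.28  1.19 -0.   -0.64]
  turn z 0.000 then shift cm [ 0.01 -0.18  1.55]
```

Request:
play_rows --moves '[[-1, [0, -0.1, 0.5], [0, 0, 0]], [-1, [0, -0.06, 0.4], [0, 0, 0]], [-1, [0, 0, 0.3], [0, 0, 0]], [-1, [0, 0, 0], [0, 0, 0]], [-0.3, [0, 0, 0], [0, 0, 0]], [-0.2, [0, 0, 0], [0, 0, 0]], [-0.2, [0, 0, 0], [0, 0, 0]], [-0.2, [0, 0, -1], [0, 0, 0]], [-0.2, [0, 0, -2.5], [0, 0, 0]], [-0.2, [0, 0, -3], [0, 0, 0]], [-0.2, [0, 0, -1], [0, 0, 0]], [-0.2, [0, 0, 0], [0, 0, 0]]]'

```text
clock: 65.42
eef_pos: [0.5644, 0.3651, 0.1564]
tool_rot: [-0.57, 0.821, -0.002, 0.006]
ft_force: [0.6, 0.3, 0.5]
grip_width: 0.0343
```

Request:
play_rows --moves '[[-0.2, [0, 0, 0], [0, 0, 0]], [-0.2, [0, 0, 0], [0, 0, 0]], [-0.2, [0, 0, 0], [0, 0, 0]]]'

```text
clock: 65.67
eef_pos: [0.5613, 0.363, 0.1497]
tool_rot: [-0.57, 0.821, -0.002, -0.0]
ft_force: [-0.9, 0.1, -1.7]
grip_width: 0.034
```

```bash
sed -e 's/>.11)&(W/>.083)\&(W/' -e 's/<.175/<.11/' pinm.py > pinm2.py; sed -i "s/shot('wrist')/shot('wrist','s.png')/" pinm2.py; python3 pinm2.py; python3 -c "
from h import *
W=np.load('last_top.npz')['W']; x,y,Z=W[...,0],W[...,1],W[...,2]
for a,b in ((.45,.5),(.5,.55),(.55,.6)):
  m=(x>a)&(x<b)&(y<-.12)&(y>-.16)&(Z>.05); print(a,np.median(Z[m]).round(4),m.sum())"
```

```text
t65.7 at [0.5613 0.363  0.1497] psi -1.928 tilt z [ 0.002 -0.004 -1.   ] w 0.034 F [-0.9  0.1 -1.7] j [ 0.58  0.62  0.38  1.33 -0.   -0.64]
  turn z 0.000 then shift cm [-0.04 10.3  -5.16]
-20 104 ty [-7.1 -2.5  2.1] z [0.0877 0.0905 0.092 ]
-10 218 ty [-7.1 -2.5  2. ] z [0.0878 0.0904 0.0919]
0 230 ty [-7.  -2.5  2. ] z [0.0877 0.0902 0.0919]
10 243 ty [-7.  -2.5  2.5] z [0.0869 0.0904 0.0919]
20 275 ty [-6.9 -1.9 15.8] z [0.0878 0.0903 0.0918]
30 871 ty [-6.2  9.  24.1] z [0.0884 0.0901 0.0913]
40 50 ty [-6.8 -2.8  2.3] z [0.0836 0.0883 0.0913]
knob wrist 0 
knob top 50 [0.4671 0.2192 0.1545]
0.45 0.105 322
0.5 0.1054 313
0.55 0.1051 298
```

View pics/s.png

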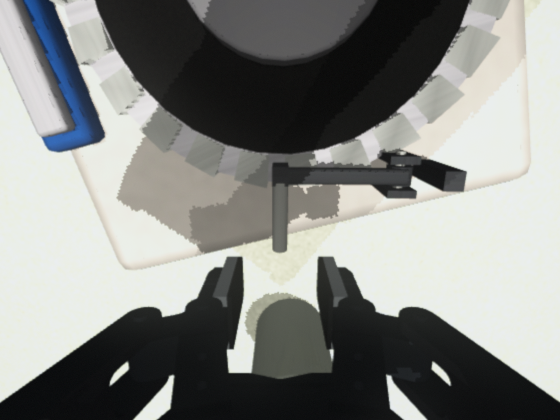

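The pawl is down in the teeth (pin 280,165 to 280,250, its top 1.3 mm lower than at the start). I'll retreat and hand in.

Request:
play_rows --moves '[[-0.2, [0, 0, -3], [0, 0, 0]], [-0.2, [0, 0, -3], [0, 0, 0]], [-0.2, [0, 0, -3], [0, 0, 0]], [-0.2, [0, 0, 0], [0, 0, 0]], [-0.2, [0, 0, 0], [0, 0, 0]], [-0.2, [0, 0, 0], [0, 0, 0]]]'

```text
clock: 66.27
eef_pos: [0.5616, 0.3636, 0.2409]
tool_rot: [-0.57, 0.821, -0.002, 0.001]
ft_force: [-0.3, -1.4, -0.1]
grip_width: 0.0344
```

```bash
python3 -c "
from h import *
print(bot.get_obs()['ft_force']); print(bot.job_done())"
```

```text
[-0.32864527 -1.35784657 -0.11195018]
the job is handed in; nothing more can be done
None
```

I finished the job and handed it in at about 66 s on the robot's clock. I opened the lid, stood all five jars in the carrier and shut the lid. After that I threw the pawl onto its rest, wound the platter back to its start stop, and lowered the pawl into the teeth.

**What the last checks showed:**
- **Jars:** all five were upright on the carrier floor when I looked, just before shutting the lid.
- **Lid:** flat at its original closed height, 105 mm. I moved it at roughly 0.6 rad/s in the grip, both opening and closing.
- **Platter:** the knob is at the start-stop angle (3.04 rad against 3.04 expected). It pressed against a hard stop there, and it had not moved after the pawl went down.
- **Pawl:** down, with the pin's top at 90.4 mm, slightly lower than at the start (91.7 mm).

**What did not go cleanly:**
- **First jar moved:** it was found about 3 cm from where I had set it, still upright. This may have been the announced knock, or a finger touching it.
- **Contact while releasing the second jar:** the wrist force reached about 11 N, probably a finger against the carrier wall. I used a narrower opening and more clearance for the rest.
- **Joint 3 at its limit:** it briefly read 1.28, its range limit, while I reached for the open lid's bar. Lowering the arm brought it back.
- **Bystanders not re-measured:** I did not check the tip box, bottle, beaker or green jar again at the end. I saw no contact with any of them.
- **Picture count:** I viewed 15 pictures, one over the budget, to check the pawl.

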